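# Load the analyser with full substrate bottles

## Robot

A 6-joint arm with a two-finger parallel gripper is mounted at the origin on the work surface. World frame = base frame: x ahead of the robot, y to its left, z up, the work surface at z = 0. Lengths are in m, angles in rad, forces in N, time in s.
With the tool pointing down it reaches from about 0.3 to 0.775 m from the base axis. Payload 14.6 kg.
Tool frame: the origin (TCP) lies at the very end of the fingers, on their centre line; the grasp point (between the pads) lies 19 mm behind it; y points along the fingers, z is the direction in which the jaws open and shut, and the axes are right-handed (so a half turn about y gives the same grasp; the last joint's range is limited). The gripper opens to 94 mm and grips with 3 to 60 N. Pads are 16 mm wide; open, the fingers measure 119 mm over their backs; the gripper's body (75 mm by 177 mm) begins 78 mm behind the grasp point.
Start: joints at [-1.363, 0.3, 1.521, -0, 1.321, -0.067], TCP at [0.149, -0.529, 0.205] pointing down, gripper open.
Joint ranges: [-3.03, 3.03], [-0.79, 2.21], [0.23, 2.52], [-1.04, 4.18], [0, 3.07], [-2.55, 2.55]. Speed limits (rad/s): [2.22, 2.22, 2.57, 3.14, 3.14, 3.14].

## Interface

Orientations are given as a unit quaternion [x, y, z, w].
In Python, from workcell import env, imaging, job_done gives the robot as it stands.
- The arm moves only by the tool send_rows, never from a script. Its argument "increments" is a list of rows, each an object of numbers: "fingers": the opening, from 0 (shut) to 1 (fully open); "tx", "ty", "tz": the shift along the world's x, y, z in m; "rx", "ry", "rz": the turn, a rotation vector about the world's x, y, z in degrees. In form: [{"fingers": .., "tx": .., "ty": .., "tz": .., "rx": .., "ry": .., "rz": ..}, ...]. A call has exactly 10 rows; each row is the pose to reach, as a shift and turn from the pose commanded when the call began; what a row does not reach only later rows make up. A row lasts 1/8 s, in which the tool goes at most 62.5 mm and 10.7 degrees, less where a joint would pass 70% of its speed; a pose out of reach is approached as far as the arm can. A call with a gripper value outside its range is refused whole. The fingers move at their own pace and stop on an object; "squeeze" is the grip in N (left out, the last holds). Time passes only in rows, so rows that repeat a pose let the fingers close, or fill a call up. It gives the time, the measured TCP pose, the force and the opening at its end, in the units of the state.
- env.sense(): the state, without advancing time (a new reading comes with each control period).
- imaging.camera(name): name is "side" or "top" or "wrist"; returns the picture (400x640x3 uint8, red, green, blue); there is no depth.
- imaging.camera_info(name): a dict with "K" (3x3 intrinsics, pixels), "cam_to_world" (4x4, takes a point from camera to world coordinates); the wrist camera has in their place "T_tool_cam" (4x4, takes a point from camera to tool coordinates, whose origin is the TCP and whose axes are the tool frame's). Camera axes: x right, y up, looking along -z (the intrinsics and any distortion apply to the point x, -y, -z); pixel columns grow to the right and rows downward; lengths in m; the calibration is good to about 2 mm. A picture is of the moment at which its call begins: read the wrist's pose just before it. camera_info takes no time and is no camera call.
- job_done(): hands the job in, once; it reports no verdict.
The state is a dict: "time": time; "q": joint angles; "dq": joint speeds; "joint_torque": joint torques, N m; "eef_pos": TCP position; "tool_rot": TCP orientation; "ft_force": force on the tool from outside, world axes, zero at the start; "moment": the same for the moment, N m; "opening": finger opening in m.
Only numpy, scipy, OpenCV 4.12 (cv2) and the standard library are available. Lean on these libraries where they do the work, as an engineer would, in place of code of your own. Each camera call takes 0.05 s, during which the arm holds its last target.

## Task

Two of the three amber bottles are full and one has been used up, but they look the same: tell them apart by weight, stand the two full ones in the pockets of the reagent tray, one in each, and put the empty one in the red bin. Then slide the loaded tray along the loading shelf into the analyser until it is fully home against the back stop, and let go. Keep the bottles and the tray upright on the way and leave everything else on the bench where it is.

Things in the scene. Friction and masses are not known exactly. Their poses are not given: they have to be found in the camera images.
- bottle_1: One of three look-alike opaque amber bottles, white cap, teal-striped label: two full (230 g), one empty (45 g), all +-10 %; only weight tells. Round, 58 mm diameter, 120 mm tall; straight to 72 mm, shoulder narrowing to 32 mm at 88 mm; cap 36 mm diameter from 96 to 120 mm, a good grip from above. Origin: centre of the underside, z up. Starts standing on the bench.
- bottle_2: One of three look-alike opaque amber bottles, white cap, teal-striped label: two full (230 g), one empty (45 g), all +-10 %; only weight tells. Round, 58 mm diameter, 120 mm tall; straight to 72 mm, shoulder narrowing to 32 mm at 88 mm; cap 36 mm diameter from 96 to 120 mm, a good grip from above. Origin: centre of the underside, z up. Starts standing on the bench.
- bottle_3: One of three look-alike opaque amber bottles, white cap, teal-striped label: two full (230 g), one empty (45 g), all +-10 %; only weight tells. Round, 58 mm diameter, 120 mm tall; straight to 72 mm, shoulder narrowing to 32 mm at 88 mm; cap 36 mm diameter from 96 to 120 mm, a good grip from above. Origin: centre of the underside, z up. Starts standing on the bench.
- tray: Loose grey reagent tray (280 g +-20 %), starting askew on the analyser's loading shelf, outside the bay. Base plate 236 x 86 x 8 mm (x, y, z). Origin: centre of the plate's underside; x to the nose that enters first, z up. Two square pockets, each for one bottle, 64 x 64 mm inside, floor 8 mm and rims 30 mm above the underside. Tall blue handle at the tail.
- tray_handle (a point): Centre of the blue crossbar on top of the tray's upright handle, at tray x = -106 mm, 81 mm above the tray's underside. Bar 12 mm thick along tray x, 70 mm long along tray y, 22 mm high, on posts at y = +-30 mm. Best pinched from above across its 12 mm. Axes as the tray's.
- pocket_near (a point): Centre of the floor of the tray pocket next to the handle (tray x = -6 mm, 8 mm above the tray's underside).
- pocket_far (a point): Centre of the floor of the tray pocket at the nose (tray x = +76 mm, 8 mm above the tray's underside).
- analyser: Cream benchtop analyser, fixed. Origin on the bench under bay_home; x into the bay, z up. Steel loading shelf and bay floor are one level surface 24 mm above the bench, 132 mm wide, from x = -345 mm to the back stop at x = +118 mm. The bay, with clear cover and side window, starts at x = -42 mm, top at 168 mm; the housing behind it (x over 140 mm) is 260 mm high.
- bay_home (a point): Where the tray's origin lies, axes alike, when the tray is fully home: x into the bay, z up, on the bay floor, 24 mm above the bench; the tray's nose then meets the stop 118 mm ahead. From 20 mm before this point inward, black side rails 91 mm apart, with lips 77 mm apart over the tray's edges, 12 mm above the floor: the tray goes in only by sliding flat and square.
- bay_mouth (a point): Middle of the bay's front opening at floor level, 42 mm before bay_home along its x. Opening 133 mm wide, 132 mm high; flared lead-ins, starting 7 mm before it, narrow from about 117 mm to the rails. Bottles can be put in the tray only while it is outside. With the tray home its handle stays 64 mm outside the opening.
- bin: Red open-topped plastic bin for empties, 130 x 160 x 80 mm (x, y, z), walls and floor 4 mm, fixed on the bench. Origin: centre of its underside, z up.
- tip_box: Bystander: green pipette tip box, 122 x 84 x 68 mm. Origin: centre of its underside.
- vial_red: Bystander: amber vial with red cap, 25 mm diameter, 56 mm tall. Origin: centre of its underside.
- vial_black: Bystander: amber vial with black cap, 25 mm diameter, 56 mm tall. Origin: centre of its underside.
- microplate: Bystander: white 96-well plate, 127 x 85 x 15 mm. Origin: centre of its underside.
- flask: Bystander: glass conical flask, 84 mm diameter, 130 mm tall. Origin: centre of its underside.
- timer: Bystander: small white bench timer standing upright, 22 x 78 x 70 mm. Origin: centre of its underside.

How it is judged:
By the outcome, as a careful person would: the job done as asked, in the order asked, and still so for the second after the job is handed in, with the robot touching nothing.
It also fails if it takes over 72 s, if anything falls off the work surface, if the arm or the gripper's body presses on something with over 40 N, if the wrist force passes 120 N, or if a joint passes its speed limit or range.

## Working session

There is one attempt and no reset: what is moved stays moved. The work goes in short steps, Python scripts to look and compute and a tool call to move; the robot and the scene stay as the last step left them, time stands still between calls to the robot, and variables do not carry over. Pictures are saved under pics/ and viewed, and the job is handed in when it is done.

Besides the shell and the picture viewer there is one more tool, called after ">>>" by a JSON object that holds its "method" and its "body". send_rows: Moves the arm, as the interface text tells. Its arguments: {"type":"object","properties":{"increments":{"type":"array","items":{"type":"object","properties":{"fingers":{"type":"number"},"tx":{"type":"number"},"ty":{"type":"number"},"tz":{"type":"number"},"rx":{"type":"number"},"ry":{"type":"number"},"rz":{"type":"number"}}}},"squeeze":{"type":"number"}},"required":["increments"]}

```bash
ls; mkdir -p pics
python3 - <<'E'
from workcell import env, imaging
import cv2,numpy as np
np.set_printoptions(precision=4,suppress=True)
for n in ["side","top","wrist"]:
    if n=="wrist": print(env.sense())
    im=imaging.camera(n); cv2.imwrite(f"pics/{n}0.png",im[:,:,::-1]); print(n,imaging.camera_info(n))
E
```

```text
pics
side {'K': array([[373.6152,   0.    , 319.8249],
       [  0.    , 373.6152, 195.3412],
       [  0.    ,   0.    ,   1.    ]]), 'cam_to_world': array([[ 0.8352,  0.2969, -0.463 ,  0.1793],
       [-0.55  ,  0.445 , -0.7067, -0.6637],
       [-0.0038,  0.8449,  0.5349,  0.5499],
       [ 0.    ,  0.    ,  0.    ,  1.    ]])}
top {'K': array([[477.4202,   0.    , 312.7651],
       [  0.    , 477.4202, 197.8573],
       [  0.    ,   0.    ,   1.    ]]), 'cam_to_world': array([[-0.0246,  0.995 , -0.0964,  0.4272],
       [-0.9997, -0.0245,  0.0025, -0.0794],
       [ 0.0001,  0.0964,  0.9953,  1.3703],
       [ 0.    ,  0.    ,  0.    ,  1.    ]])}
{'time': 0.1, 'q': array([-1.3626,  0.3004,  1.5215, -0.    ,  1.3207, -0.0666]), 'dq': array([ 0.0006, -0.0004, -0.0009, -0.0013,  0.0001, -0.0019]), 'joint_torque': array([  0.0012, -53.2646, -35.3284,   0.0709,   0.0235,  -0.0001]), 'eef_pos': array([ 0.1492, -0.5291,  0.2049]), 'tool_rot': array([-0.0969,  0.7008, -0.7001,  0.0968]), 'ft_force': array([ 0.0657, -0.5073,  0.2573]), 'moment': array([-0.0168, -0.0313, -0.0138]), 'opening': 0.09402207657900198}
wrist {'K': array([[337.3063,   0.    , 322.1372],
       [  0.    , 337.3063, 197.3222],
       [  0.    ,   0.    ,   1.    ]]), 'T_tool_cam': array([[ 0.0002, -0.9736, -0.2284, -0.0657],
       [-0.0002,  0.2284, -0.9736, -0.1794],
       [ 1.    ,  0.0002, -0.0001, -0.0009],
       [ 0.    ,  0.    ,  0.    ,  1.    ]])}
```

View pics/top0.png

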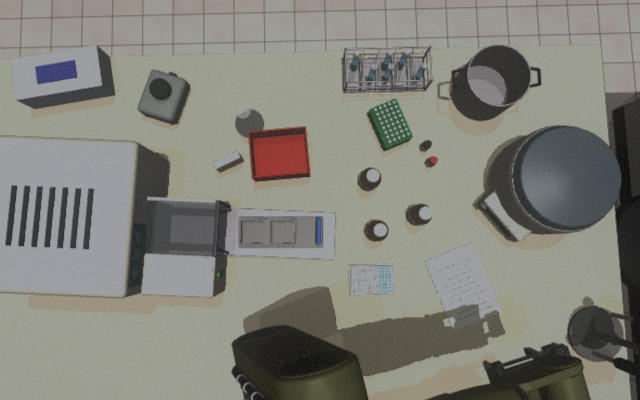

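View pics/side0.png

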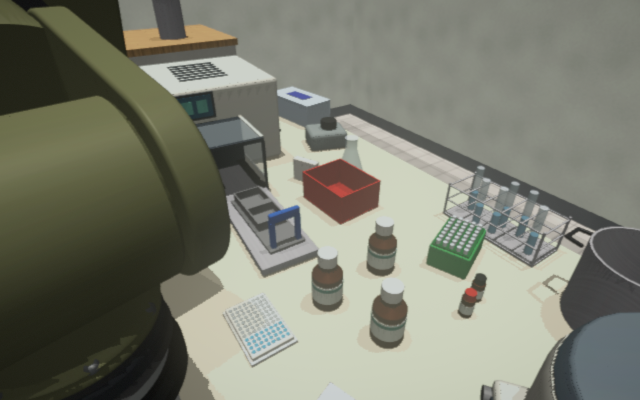

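View pics/wrist0.png

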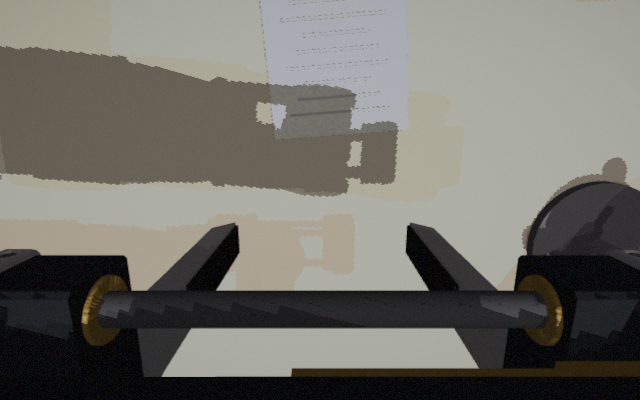

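Run:
```python
import cv2
im=cv2.imread("pics/top0.png")
cv2.imwrite("pics/c1.png",cv2.resize(im[120:270,330:450],None,fx=5,fy=4.0*1.25*0.8,interpolation=cv2.INTER_CUBIC)[:600])
cv2.imwrite("pics/c2.png",cv2.resize(im[120:270,140:340],None,fx=4,fy=4,interpolation=cv2.INTER_CUBIC))
```

```text
(no output)
```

View pics/c1.png

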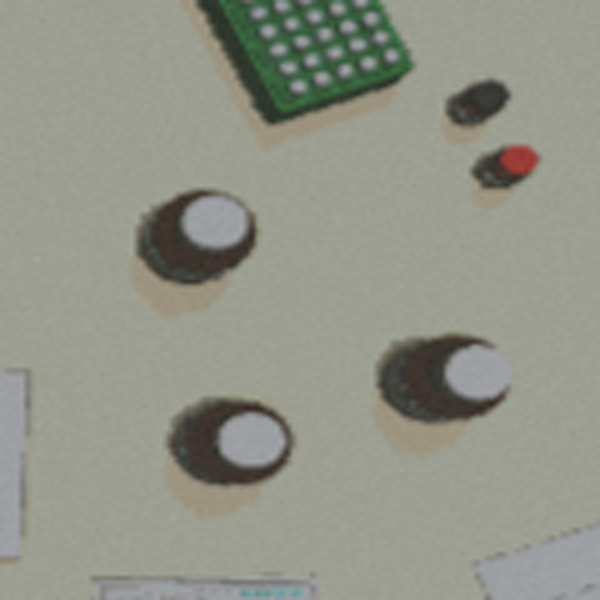

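View pics/c2.png

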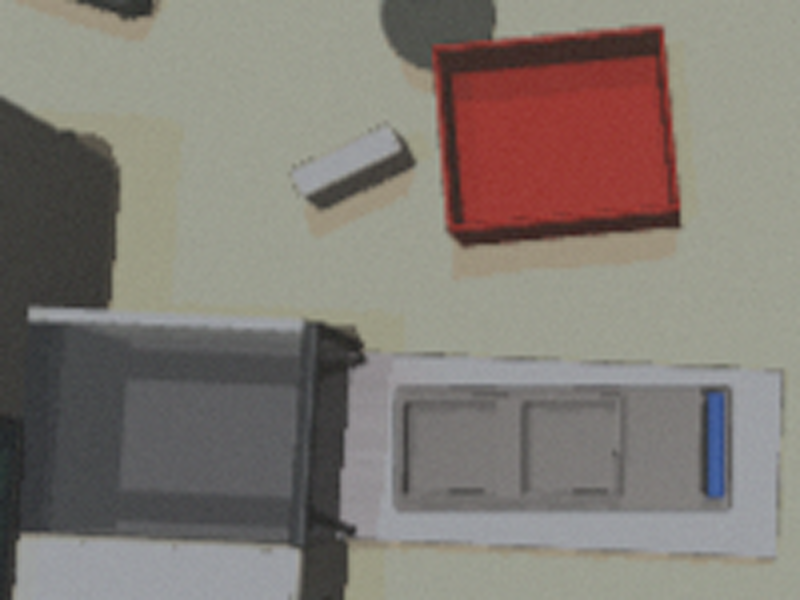

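```bash
cat > h.py <<'E'
from workcell import env, imaging
import numpy as np, cv2
np.set_printoptions(precision=4,suppress=True)
def px(name,u,v,z):
    i=imaging.camera_info(name);K=i["K"];T=i["cam_to_world"]
    d=T[:3,:3]@np.array([(u-K[0,2])/K[0,0],-(v-K[1,2])/K[1,1],-1]);o=T[:3,3]
    return o+d*(z-o[2])/d[2]
def proj(name,p,T=None):
    i=imaging.camera_info(name);K=i["K"];T=i["cam_to_world"] if T is None else T
    c=T[:3,:3].T@(np.array(p)-T[:3,3]); return np.array([K[0,2]+K[0,0]*c[0]/-c[2],K[1,2]+K[1,1]*c[1]/c[2]])
E
python3 - <<'E'
from h import *
c2=lambda U,V:((U+.5)/4-.5+140,(V+.5)/4-.5+120)
for n,u in dict(A=(373,174.9),B=(380,229.4),C=(425.4,212.6)).items(): print(n,px("top",*u,.12))
for n,(U,V,z) in dict(shTR=(781,370,.024),shBR=(775,557,.024),shTL=(390,352,.024),shBL=(380,541,.024),bar=(716,444,.116),barT=(716,391,.116),barB=(715,498,.116),
 trTL=(394,387,.032),trTR=(731,387,.032),trBR=(730,512,.032),trBL=(394,510,.032),pfTL=(405,398,.054),pfBL=(406,491,.054),pnTR=(622,393,.054),pnBR=(622,494,.054),
 binTL=(434,46,.08),binTR=(662,27,.08),binBR=(681,213,.08),binBL=(448,230,.08),covR=(303,319,.168),covRB=(303,545,.168),timer=(350,162,.07)).items():
    print(n,px("top",*c2(U,V),z))
E
```

```text
A [ 0.6053 -0.2432  0.12  ]
B [ 0.4611 -0.2562  0.12  ]
C [ 0.5021 -0.377   0.12  ]
shTR [ 0.5155 -0.1442  0.024 ]
shBR [ 0.3846 -0.1362  0.024 ]
shTL [0.5351 0.1317 0.024 ]
shBL [0.4025 0.14   0.024 ]
bar [ 0.462  -0.0958  0.116 ]
barT [ 0.4967 -0.0967  0.116 ]
barB [ 0.4268 -0.0942  0.116 ]
trTL [0.5097 0.1279 0.032 ]
trTR [ 0.5039 -0.1084  0.032 ]
trBR [ 0.4168 -0.1054  0.032 ]
trBL [0.4239 0.1287 0.032 ]
pfTL [0.5006 0.117  0.054 ]
pfBL [0.4367 0.1169 0.054 ]
pnTR [ 0.5004 -0.0327  0.054 ]
pnBR [ 0.431  -0.0312  0.054 ]
binTL [0.741  0.0907 0.08  ]
binTR [ 0.7505 -0.0665  0.08  ]
binBR [ 0.6208 -0.0764  0.08  ]
binBL [0.613  0.0826 0.08  ]
covR [0.5458 0.1639 0.168 ]
covRB [0.4039 0.1646 0.168 ]
timer [0.6634 0.1508 0.07  ]
```

Run:
```python
from h import *
from scipy.spatial.transform import Rotation as R
s=env.sense();print(R.from_quat(s["tool_rot"]).as_matrix())
# side projections check: bottle top centres
print([proj("side",p) for p in [(.6053,-.2432,.12),(.4611,-.2562,.12),(.5021,-.377,.12),(.462,-.0958,.116)]])
```

```text
[[-0.9625 -0.0002  0.2714]
 [-0.2714  0.0008 -0.9625]
 [-0.0001 -1.     -0.0008]]
[array([384.8644, 220.9525]), array([327.2166, 251.9516]), array([392.6832, 285.0977]), array([283.3508, 210.0018])]
```

Run:
```python
import cv2
im=cv2.imread("pics/top0.png")
a=cv2.resize(im[120:270,400:640],None,fx=3.3,fy=3.3,interpolation=cv2.INTER_CUBIC)
cv2.imwrite("pics/c3.png",a)
im=cv2.imread("pics/side0.png")
cv2.imwrite("pics/c4.png",cv2.resize(im[200:400,440:640],None,fx=3,fy=3,interpolation=cv2.INTER_CUBIC))
```

```text
(no output)
```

View pics/c3.png

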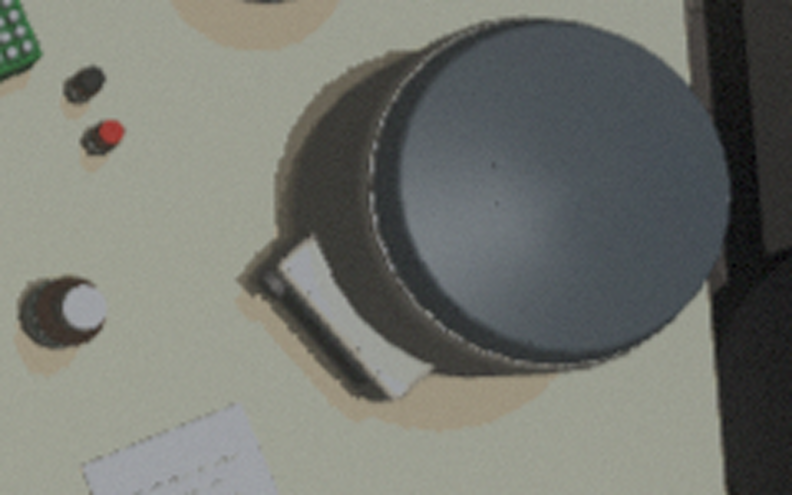

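View pics/c4.png

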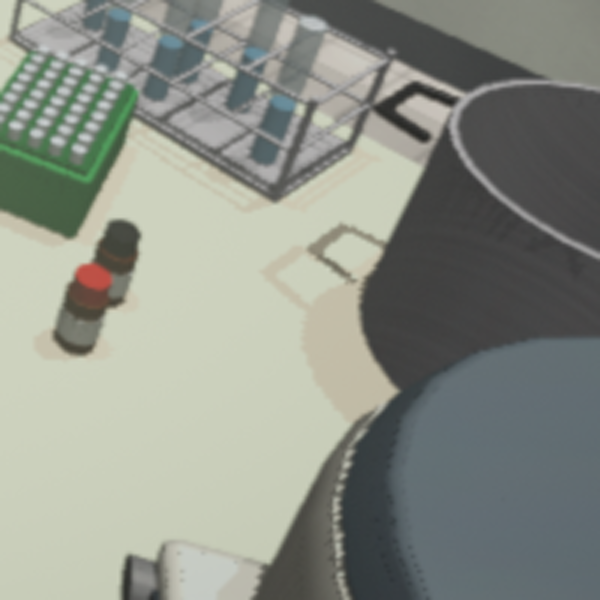

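>>> {"method": "send_rows", "body": {"increments": [{"fingers": 1, "tx": 0.045, "ty": 0.019, "rz": -3}, {"tx": 0.09, "ty": 0.038, "rz": -6, "fingers": 1}, {"tx": 0.135, "ty": 0.057, "rz": -9, "fingers": 1}, {"tx": 0.18, "ty": 0.076, "rz": -12, "fingers": 1}, {"tx": 0.225, "ty": 0.096, "rz": -15, "fingers": 1}, {"tx": 0.27, "ty": 0.115, "rz": -18, "fingers": 1}, {"tx": 0.315, "ty": 0.135, "tz": -0.02, "rz": -19.5, "fingers": 1}, {"tx": 0.353, "ty": 0.152, "tz": -0.04, "rz": -19.5, "fingers": 1}, {"tx": 0.353, "ty": 0.152, "tz": -0.06, "rz": -19.5, "fingers": 0.9}, {"tx": 0.353, "ty": 0.152, "tz": -0.06, "rz": -19.5, "fingers": 0.8}], "squeeze": 20}}

```text
$.increments[0]: bad value
```

Run:
```python
from h import *
s=env.sense()
cv2.imwrite("pics/w1.png",imaging.camera("wrist")[:,:,::-1]);print(s["time"],s["eef_pos"],s["tool_rot"],s["q"],s["ft_force"],s["opening"])
```

```text
0.15 [ 0.1492 -0.5292  0.205 ] [-0.0969  0.7007 -0.7001  0.0968] [-1.3626  0.3003  1.5214  0.      1.3207 -0.0666] [0.4451 0.3993 0.4363] 0.09423963356855997
```

View pics/w1.png

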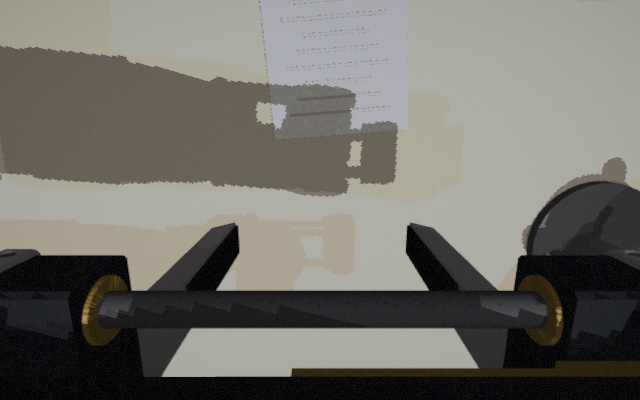

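>>> {"method": "send_rows", "body": {"increments": [{"fingers": 1, "tx": 0.045, "ty": 0.019, "tz": 0, "rx": 0, "ry": 0, "rz": -3}, {"fingers": 1, "tx": 0.09, "ty": 0.038, "tz": 0, "rx": 0, "ry": 0, "rz": -6}, {"fingers": 1, "tx": 0.135, "ty": 0.057, "tz": 0, "rx": 0, "ry": 0, "rz": -9}, {"fingers": 1, "tx": 0.18, "ty": 0.076, "tz": 0, "rx": 0, "ry": 0, "rz": -12}, {"fingers": 1, "tx": 0.225, "ty": 0.096, "tz": 0, "rx": 0, "ry": 0, "rz": -15}, {"fingers": 1, "tx": 0.27, "ty": 0.115, "tz": 0, "rx": 0, "ry": 0, "rz": -18}, {"fingers": 1, "tx": 0.315, "ty": 0.135, "tz": -0.02, "rx": 0, "ry": 0, "rz": -19.5}, {"fingers": 1, "tx": 0.353, "ty": 0.152, "tz": -0.04, "rx": 0, "ry": 0, "rz": -19.5}, {"fingers": 0.9, "tx": 0.353, "ty": 0.152, "tz": -0.06, "rx": 0, "ry": 0, "rz": -19.5}, {"fingers": 0.8, "tx": 0.353, "ty": 0.152, "tz": -0.06, "rx": 0, "ry": 0, "rz": -19.5}], "squeeze": 20}}

```text
time: 1.45
eef_pos: [0.5019, -0.3766, 0.1438]
tool_rot: [0.022, 0.707, -0.706, -0.024]
ft_force: [-0.0, 0.3, 0.7]
opening: 0.0779
```

Run:
```python
from h import *
s=env.sense()
cv2.imwrite("pics/w2.png",imaging.camera("wrist")[:,:,::-1]);print(s["time"],s["eef_pos"],s["tool_rot"],s["q"],s["ft_force"],s["opening"])
```

```text
1.45 [ 0.5019 -0.3766  0.1438] [ 0.022   0.7074 -0.706  -0.0239] [-0.7022  0.5257  1.3509 -0.      1.2683  0.9336] [-0.0218  0.3026  0.7205] 0.07793475927719079
```

View pics/w2.png

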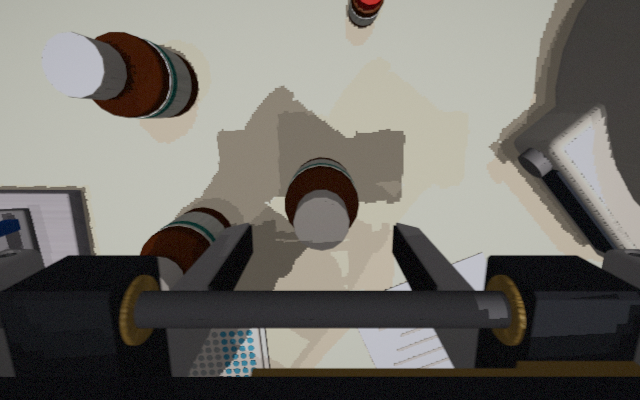

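```bash
cat >> h.py <<'E'
from scipy.spatial.transform import Rotation as R
def wT(s):
    T=np.eye(4);T[:3,:3]=R.from_quat(s["tool_rot"]).as_matrix();T[:3,3]=s["eef_pos"]
    return T@imaging.camera_info("wrist")["T_tool_cam"]
def wpx(s,u,v,z):
    K=imaging.camera_info("wrist")["K"];T=wT(s)
    d=T[:3,:3]@np.array([(u-K[0,2])/K[0,0],-(v-K[1,2])/K[1,1],-1]);o=T[:3,3]
    return o+d*(z-o[2])/d[2]
E
python3 - <<'E'
from h import *
s=env.sense();print(wpx(s,321,220,.12), wpx(s,71,64,.12))
E
```

```text
[ 0.5047 -0.376   0.12  ] [ 0.6067 -0.2398  0.12  ]
```

>>> {"method": "send_rows", "body": {"increments": [{"fingers": 0.8, "tx": 0.001, "ty": 0, "tz": -0.02, "rx": 0, "ry": 0, "rz": 0}, {"fingers": 0.8, "tx": 0.001, "ty": 0, "tz": -0.04, "rx": 0, "ry": 0, "rz": 0}, {"fingers": 0.7, "tx": 0.001, "ty": 0, "tz": -0.055, "rx": 0, "ry": 0, "rz": 0}, {"fingers": 0.6, "tx": 0.001, "ty": 0, "tz": -0.055, "rx": 0, "ry": 0, "rz": 0}, {"fingers": 0.3, "tx": 0.001, "ty": 0, "tz": -0.055, "rx": 0, "ry": 0, "rz": 0}, {"fingers": 0.2, "tx": 0.001, "ty": 0, "tz": -0.055, "rx": 0, "ry": 0, "rz": 0}, {"fingers": 0.2, "tx": 0.001, "ty": 0, "tz": -0.055, "rx": 0, "ry": 0, "rz": 0}, {"fingers": 0.2, "tx": 0.001, "ty": 0, "tz": -0.055, "rx": 0, "ry": 0, "rz": 0}, {"fingers": 0.2, "tx": 0.001, "ty": 0, "tz": -0.055, "rx": 0, "ry": 0, "rz": 0}, {"fingers": 0.2, "tx": 0.001, "ty": 0, "tz": -0.055, "rx": 0, "ry": 0, "rz": 0}], "squeeze": 20}}

```text
time: 2.75
eef_pos: [0.5035, -0.3776, 0.0911]
tool_rot: [-0.023, -0.706, 0.707, 0.023]
ft_force: [-0.5, 1.2, 5.3]
opening: 0.0359
```

Run:
```python
from h import *
for i in range(3):
  s=env.sense();print(s["time"],s["eef_pos"],s["ft_force"],s["moment"],s["joint_torque"],s["opening"]); imaging.camera("wrist")
```

```text
2.75 [ 0.5035 -0.3776  0.0911] [-0.5367  1.2432  5.3364] [ 0.0882  0.058  -0.0041] [ -0.2651 -62.6593 -30.9116   0.0248  -0.1153  -0.0014] 0.03594506004250963
2.8 [ 0.5035 -0.3775  0.0911] [-0.2371  1.4189  6.3283] [0.0349 0.0143 0.0234] [ -0.2633 -62.6574 -30.9118   0.0243  -0.1159  -0.0014] 0.03607319378422495
2.85 [ 0.5035 -0.3775  0.0911] [0.1729 0.6394 5.4988] [ 0.0269  0.0052 -0.0083] [ -0.2606 -62.658  -30.9108   0.0251  -0.1152  -0.0015] 0.03575826000022733
```

>>> {"method": "send_rows", "body": {"increments": [{"fingers": 0.2, "tx": 0, "ty": 0, "tz": 0.01, "rx": 0, "ry": 0, "rz": 0}, {"fingers": 0.2, "tx": 0, "ty": 0, "tz": 0.025, "rx": 0, "ry": 0, "rz": 0}, {"fingers": 0.2, "tx": 0, "ty": 0, "tz": 0.045, "rx": 0, "ry": 0, "rz": 0}, {"fingers": 0.2, "tx": 0, "ty": 0, "tz": 0.07, "rx": 0, "ry": 0, "rz": 0}, {"fingers": 0.2, "tx": 0, "ty": 0, "tz": 0.095, "rx": 0, "ry": 0, "rz": 0}, {"fingers": 0.2, "tx": 0, "ty": 0, "tz": 0.11, "rx": 0, "ry": 0, "rz": 0}, {"fingers": 0.2, "tx": 0, "ty": 0, "tz": 0.115, "rx": 0, "ry": 0, "rz": 0}, {"fingers": 0.2, "tx": 0, "ty": 0, "tz": 0.115, "rx": 0, "ry": 0, "rz": 0}, {"fingers": 0.2, "tx": 0, "ty": 0, "tz": 0.115, "rx": 0, "ry": 0, "rz": 0}, {"fingers": 0.2, "tx": 0, "ty": 0, "tz": 0.115, "rx": 0, "ry": 0, "rz": 0}], "squeeze": 20}}

```text
time: 4.15
eef_pos: [0.5031, -0.3772, 0.2048]
tool_rot: [0.023, 0.707, -0.706, -0.023]
ft_force: [-1.2, 0.3, -0.0]
opening: 0.0358
```

Run:
```python
from h import *
f=[]
for i in range(4):
  s=env.sense();f.append(s["ft_force"]);im=imaging.camera("wrist")
print(s["time"],s["eef_pos"],s["opening"]);print(np.array(f),np.mean(f,0))
cv2.imwrite("pics/w3.png",im[:,:,::-1])
```

```text
4.3 [ 0.5032 -0.3773  0.2052] 0.035684508835301255
[[-1.1547  0.2949 -0.0116]
 [ 0.6028  0.3313 -0.2307]
 [ 0.2187 -0.01    0.1676]
 [ 0.3266 -1.8848 -0.3639]] [-0.0017 -0.3171 -0.1097]
```

View pics/w3.png

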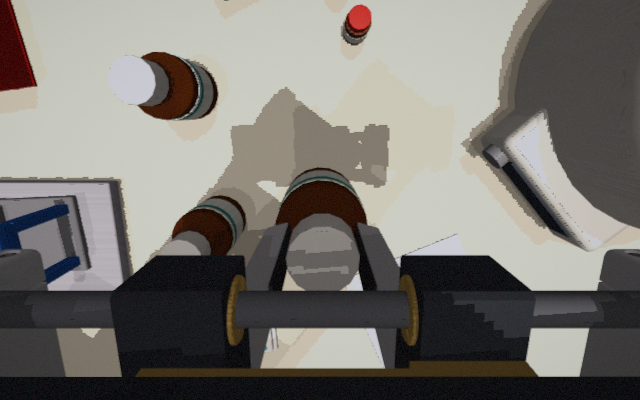

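>>> {"method": "send_rows", "body": {"increments": [{"fingers": 0.2, "tx": 0.005, "ty": 0.01, "tz": 0.025, "rx": 0, "ry": 0, "rz": 0}, {"fingers": 0.2, "tx": 0.02, "ty": 0.045, "tz": 0.05, "rx": 0, "ry": 0, "rz": 0}, {"fingers": 0.2, "tx": 0.045, "ty": 0.095, "tz": 0.06, "rx": 0, "ry": 0, "rz": 0}, {"fingers": 0.2, "tx": 0.07, "ty": 0.15, "tz": 0.06, "rx": 0, "ry": 0, "rz": 0}, {"fingers": 0.2, "tx": 0.095, "ty": 0.205, "tz": 0.06, "rx": 0, "ry": 0, "rz": 0}, {"fingers": 0.2, "tx": 0.12, "ty": 0.26, "tz": 0.06, "rx": 0, "ry": 0, "rz": 0}, {"fingers": 0.2, "tx": 0.145, "ty": 0.31, "tz": 0.06, "rx": 0, "ry": 0, "rz": 0}, {"fingers": 0.2, "tx": 0.165, "ty": 0.355, "tz": 0.05, "rx": 0, "ry": 0, "rz": 0}, {"fingers": 0.2, "tx": 0.178, "ty": 0.385, "tz": 0.02, "rx": 0, "ry": 0, "rz": 0}, {"fingers": 0.2, "tx": 0.178, "ty": 0.385, "tz": -0.01, "rx": 0, "ry": 0, "rz": 0}], "squeeze": 20}}

```text
time: 5.6
eef_pos: [0.6817, 0.0102, 0.1941]
tool_rot: [0.022, 0.707, -0.707, -0.022]
ft_force: [0.1, -0.4, -0.7]
opening: 0.0354
```

Run:
```python
from h import *
f=[]
for i in range(4):
  s=env.sense();f.append(s["ft_force"]);im=imaging.camera("wrist" if i<3 else "top")
  if i==2: cv2.imwrite("pics/w4.png",im[:,:,::-1])
cv2.imwrite("pics/t4.png",im[:,:,::-1])
print(s["time"],s["eef_pos"],s["q"],s["opening"]);print(np.array(f),np.mean(f,0))
```

```text
5.75 [0.6807 0.0077 0.1943] [-0.0425  0.6109  1.1017 -0.      1.4318  1.5937] 0.03580345670297031
[[ 0.0732 -0.4449 -0.6652]
 [-0.28   -0.9233 -4.2509]
 [-0.3808  0.4424 -0.8204]
 [ 0.3012  0.1821  0.1089]] [-0.0716 -0.1859 -1.4069]
```

View pics/w4.png

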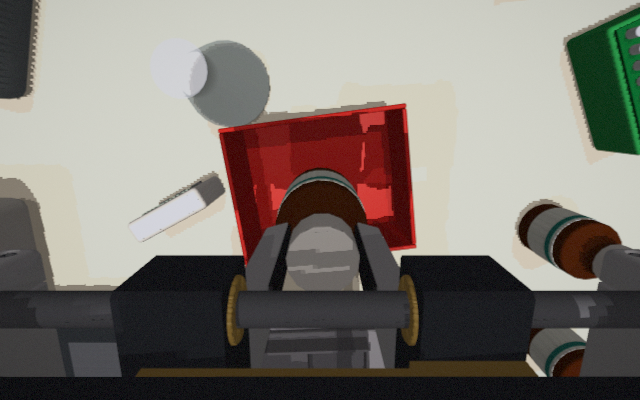

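View pics/t4.png

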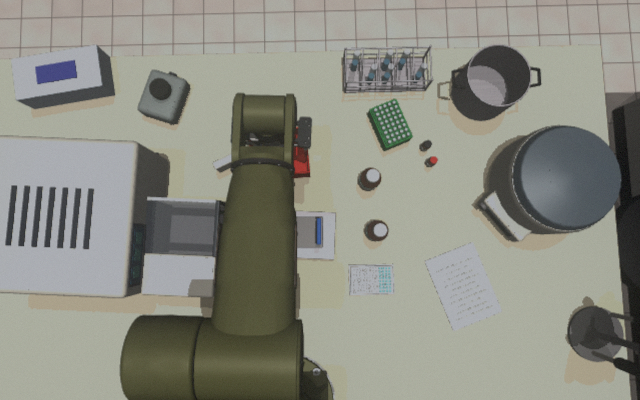

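Run:
```python
from h import *
f=[]
for i in range(6):
  im=imaging.camera("wrist");s=env.sense();f.append(s["ft_force"][2])
print(s["time"],np.round(f,2),np.mean(f),s["joint_torque"])
```

```text
6.1 [-0.95  0.22 -0.79 -0.6  -0.45 -0.03] -0.4343296735559699 [ -0.0263 -71.58   -36.8904   0.0142  -0.0666  -0.0006]
```

>>> {"method": "send_rows", "body": {"increments": [{"fingers": 0.2, "tx": 0, "ty": 0, "tz": -0.02, "rx": 0, "ry": 0, "rz": 0}, {"fingers": 0.2, "tx": 0, "ty": 0, "tz": -0.05, "rx": 0, "ry": 0, "rz": 0}, {"fingers": 0.2, "tx": 0, "ty": 0, "tz": -0.08, "rx": 0, "ry": 0, "rz": 0}, {"fingers": 0.2, "tx": 0, "ty": 0, "tz": -0.093, "rx": 0, "ry": 0, "rz": 0}, {"fingers": 0.2, "tx": 0, "ty": 0, "tz": -0.098, "rx": 0, "ry": 0, "rz": 0}, {"fingers": 0.2, "tx": 0, "ty": 0, "tz": -0.1, "rx": 0, "ry": 0, "rz": 0}, {"fingers": 0.45, "tx": 0, "ty": 0, "tz": -0.1, "rx": 0, "ry": 0, "rz": 0}, {"fingers": 0.6, "tx": 0, "ty": 0, "tz": -0.1, "rx": 0, "ry": 0, "rz": 0}, {"fingers": 0.75, "tx": 0, "ty": 0, "tz": -0.09, "rx": 0, "ry": 0, "rz": 0}, {"fingers": 0.8, "tx": 0, "ty": 0, "tz": -0.06, "rx": 0, "ry": 0, "rz": 0}], "squeeze": 20}}

```text
time: 7.35
eef_pos: [0.6807, 0.0077, 0.1353]
tool_rot: [0.022, 0.707, -0.707, -0.024]
ft_force: [-0.0, -0.0, -0.4]
opening: 0.0691
```

>>> {"method": "send_rows", "body": {"increments": [{"fingers": 0.8, "tx": 0, "ty": 0, "tz": 0.03, "rx": 0, "ry": 0, "rz": 0}, {"fingers": 0.8, "tx": -0.007, "ty": -0.025, "tz": 0.045, "rx": 0, "ry": 0, "rz": 0}, {"fingers": 0.8, "tx": -0.022, "ty": -0.075, "tz": 0.045, "rx": 0, "ry": 0, "rz": 0}, {"fingers": 0.8, "tx": -0.037, "ty": -0.125, "tz": 0.045, "rx": 0, "ry": 0, "rz": 0}, {"fingers": 0.8, "tx": -0.052, "ty": -0.175, "tz": 0.045, "rx": 0, "ry": 0, "rz": 0}, {"fingers": 0.8, "tx": -0.067, "ty": -0.225, "tz": 0.04, "rx": 0, "ry": 0, "rz": 0}, {"fingers": 0.8, "tx": -0.075, "ty": -0.25, "tz": 0.025, "rx": 0, "ry": 0, "rz": 0}, {"fingers": 0.8, "tx": -0.075, "ty": -0.25, "tz": 0.015, "rx": 0, "ry": 0, "rz": 0}, {"fingers": 0.8, "tx": -0.075, "ty": -0.25, "tz": 0.015, "rx": 0, "ry": 0, "rz": 0}, {"fingers": 0.8, "tx": -0.075, "ty": -0.25, "tz": 0.015, "rx": 0, "ry": 0, "rz": 0}], "squeeze": 20}}

```text
time: 8.6
eef_pos: [0.6069, -0.2413, 0.1512]
tool_rot: [-0.023, -0.707, 0.707, 0.022]
ft_force: [-0.3, 0.1, -0.1]
opening: 0.0753
```

Run:
```python
from h import *
f=[]
for i in range(4):
  s=env.sense();f.append(s["ft_force"][2]);im=imaging.camera("wrist" if i<3 else "top")
  if i==2: cv2.imwrite("pics/w5.png",im[:,:,::-1])
cv2.imwrite("pics/t5.png",im[:,:,::-1])
print(s["time"],s["eef_pos"],s["q"],s["opening"]);print(np.array(f),np.mean(f,0))
```

```text
8.75 [ 0.6067 -0.2418  0.1511] [-0.4353  0.5739  1.2597 -0.      1.3072  1.2001] 0.07537763494343724
[-0.1214  0.6465  0.5026  0.2631] 0.3227105935099924
```

View pics/w5.png

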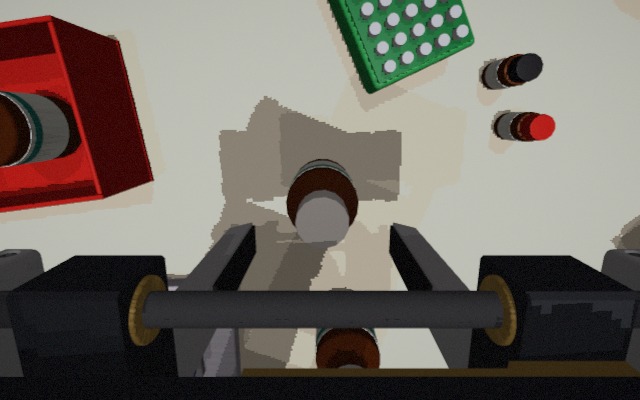

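View pics/t5.png

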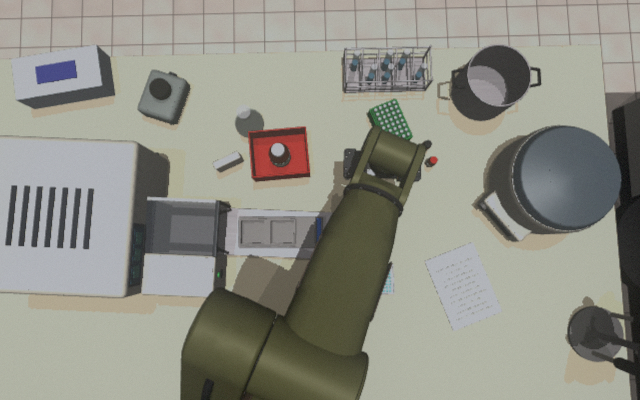

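>>> {"method": "send_rows", "body": {"increments": [{"fingers": 0.8, "tx": 0, "ty": 0, "tz": -0.02, "rx": 0, "ry": 0, "rz": 0}, {"fingers": 0.7, "tx": 0, "ty": 0, "tz": -0.045, "rx": 0, "ry": 0, "rz": 0}, {"fingers": 0.6, "tx": 0, "ty": 0, "tz": -0.058, "rx": 0, "ry": 0, "rz": 0}, {"fingers": 0.4, "tx": 0, "ty": 0, "tz": -0.058, "rx": 0, "ry": 0, "rz": 0}, {"fingers": 0.2, "tx": 0, "ty": 0, "tz": -0.058, "rx": 0, "ry": 0, "rz": 0}, {"fingers": 0.2, "tx": 0, "ty": 0, "tz": -0.058, "rx": 0, "ry": 0, "rz": 0}, {"fingers": 0.2, "tx": 0, "ty": 0, "tz": -0.058, "rx": 0, "ry": 0, "rz": 0}, {"fingers": 0.2, "tx": 0, "ty": 0, "tz": -0.058, "rx": 0, "ry": 0, "rz": 0}, {"fingers": 0.2, "tx": 0, "ty": 0, "tz": -0.058, "rx": 0, "ry": 0, "rz": 0}, {"fingers": 0.2, "tx": 0, "ty": 0, "tz": -0.058, "rx": 0, "ry": 0, "rz": 0}], "squeeze": 20}}

```text
time: 10.05
eef_pos: [0.6067, -0.2425, 0.0935]
tool_rot: [-0.024, -0.707, 0.707, 0.023]
ft_force: [-0.0, 0.0, 5.6]
opening: 0.0355
```

>>> {"method": "send_rows", "body": {"increments": [{"fingers": 0.2, "tx": 0, "ty": 0, "tz": 0.01, "rx": 0, "ry": 0, "rz": 0}, {"fingers": 0.2, "tx": 0, "ty": 0, "tz": 0.025, "rx": 0, "ry": 0, "rz": 0}, {"fingers": 0.2, "tx": 0, "ty": 0, "tz": 0.05, "rx": 0, "ry": 0, "rz": 0}, {"fingers": 0.2, "tx": 0, "ty": 0, "tz": 0.08, "rx": 0, "ry": 0, "rz": 0}, {"fingers": 0.2, "tx": 0, "ty": 0, "tz": 0.105, "rx": 0, "ry": 0, "rz": 0}, {"fingers": 0.2, "tx": 0, "ty": 0, "tz": 0.125, "rx": 0, "ry": 0, "rz": 0}, {"fingers": 0.2, "tx": 0, "ty": 0, "tz": 0.13, "rx": 0, "ry": 0, "rz": 0}, {"fingers": 0.2, "tx": 0, "ty": 0, "tz": 0.13, "rx": 0, "ry": 0, "rz": 0}, {"fingers": 0.2, "tx": 0, "ty": 0, "tz": 0.13, "rx": 0, "ry": 0, "rz": 0}, {"fingers": 0.2, "tx": 0, "ty": 0, "tz": 0.13, "rx": 0, "ry": 0, "rz": 0}], "squeeze": 20}}

```text
time: 11.3
eef_pos: [0.6061, -0.2423, 0.2217]
tool_rot: [0.023, 0.707, -0.707, -0.024]
ft_force: [0.2, -0.5, -2.8]
opening: 0.0357
```

Run:
```python
from h import *
f=[]
for i in range(6):
  im=imaging.camera("wrist" if i<5 else "side");s=env.sense();f.append(s["ft_force"][2])
cv2.imwrite("pics/s6.png",im[:,:,::-1])
print(s["time"],s["eef_pos"],s["opening"],np.round(f,2),np.mean(f),s["joint_torque"])
```

```text
11.6 [ 0.6062 -0.2423  0.2224] 0.03573609390408573 [-1.37 -3.26 -1.15 -1.3  -2.03 -2.89] -1.9994997202685505 [  0.0004 -68.3202 -37.5723   0.0419  -0.0615  -0.    ]
```

View pics/s6.png

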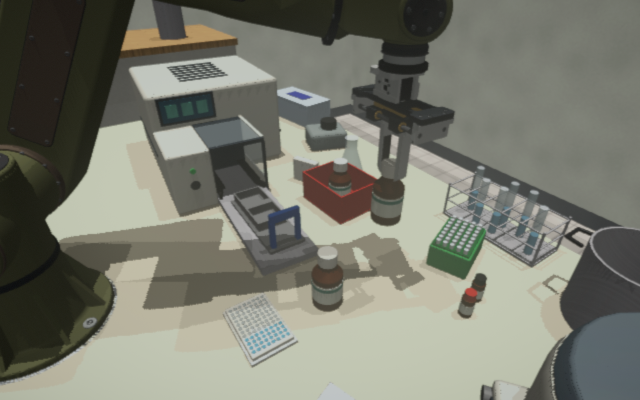

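```bash
cat > ov.py <<'E'
from h import *
def tray_pts(x,y,a,zb=.024):
    # a: deg from +y toward +x
    a=np.deg2rad(a);ex=np.array([np.sin(a),np.cos(a),0]);ey=np.array([-np.cos(a),np.sin(a),0]);o=np.array([x,y,zb])
    P=lambda u,v,w:o+ex*u+ey*v+np.array([0,0,w])
    L=[]
    def rect(x0,x1,y0,y1,z): L.append([P(x0,y0,z),P(x1,y0,z),P(x1,y1,z),P(x0,y1,z)])
    rect(-.118,.118,-.043,.043,.008);rect(-.118,.118,-.043,.043,0)
    for c in(-.006,.076):
        rect(c-.032,c+.032,-.032,.032,.030);rect(c-.032,c+.032,-.032,.032,.008)
    rect(-.112,-.1,-.035,.035,.092)
    return L
def overlay(name,file,pose,crop,s,out):
    im=cv2.imread(file);x0,x1,y0,y1=crop
    im=cv2.resize(im[y0:y1,x0:x1],None,fx=s,fy=s,interpolation=cv2.INTER_CUBIC)
    for i,r in enumerate(tray_pts(*pose)):
        p=np.array([((proj(name,q)-[x0,y0]+.5)*s-.5) for q in r])
        cv2.polylines(im,[np.round(p*16).astype(int)],True,[(0,255,0),(0,120,0),(0,0,255),(255,0,255),(0,0,255),(255,0,255),(0,255,255)][i],1,cv2.LINE_AA,4)
    cv2.imwrite(out,im)
E
python3 - <<'E'
from ov import *
pose=(.4636,.0107,1.7)
overlay("top","pics/top0.png",pose,(225,335,200,270),7,"pics/o1.png")
overlay("side","pics/side0.png",pose,(215,325,180,275),6,"pics/o2.png")
E
```

```text
(no output)
```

View pics/o1.png

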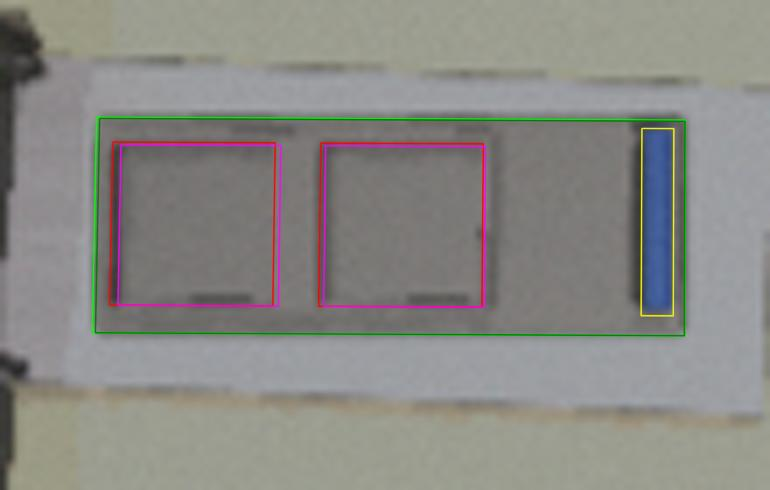

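View pics/o2.png

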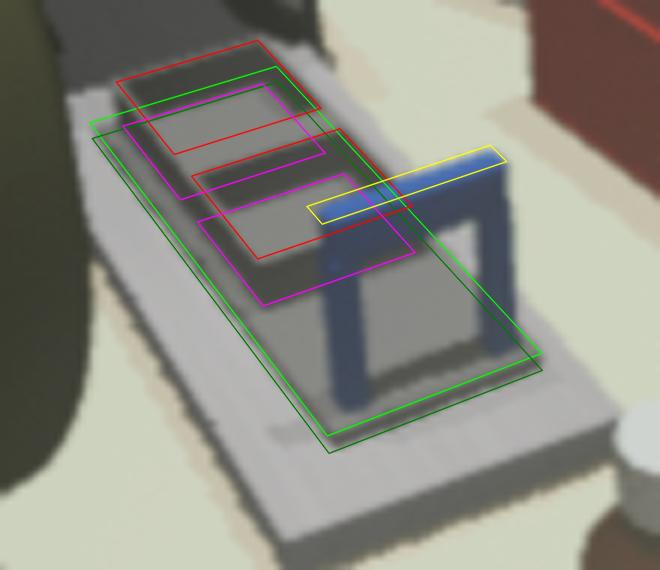

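Run:
```python
from ov import *
def circ(im,name,c,r,z,crop,s,col):
    x0,y0=crop
    p=np.array([((proj(name,(c[0]+r*np.cos(t),c[1]+r*np.sin(t),z))-[x0,y0]+.5)*s-.5) for t in np.linspace(0,6.283,60)])
    cv2.polylines(im,[np.round(p*16).astype(int)],True,col,1,cv2.LINE_AA,4)
im=cv2.imread("pics/s6.png")[140:240,330:430];im=cv2.resize(im,None,fx=6,fy=6,interpolation=cv2.INTER_CUBIC)
for z,r in((0,.029),(.072,.029),(.096,.018),(.12,.018)): circ(im,"side",(.6062,-.2423),r,z+.1289,(330,140),6,(0,255,0))
cv2.imwrite("pics/o3.png",im)
im=cv2.imread("pics/t5.png")[125:185,245:315];im=cv2.resize(im,None,fx=8,fy=8,interpolation=cv2.INTER_CUBIC)
for z,r in((0.072,.029),(.12,.018)): circ(im,"top",(.6807,.0077),r,z+.004,(245,125),8,(0,255,0))
cv2.imwrite("pics/o4.png",im)
im=cv2.imread("pics/s6.png")[150:210,315:375];im=cv2.resize(im,None,fx=8,fy=8,interpolation=cv2.INTER_CUBIC)
for z,r in((0.072,.029),(.096,.018),(.12,.018)): circ(im,"side",(.6807,.0077),r,z+.004,(315,150),8,(0,255,0))
cv2.imwrite("pics/o5.png",im)
```

```text
(no output)
```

View pics/o3.png

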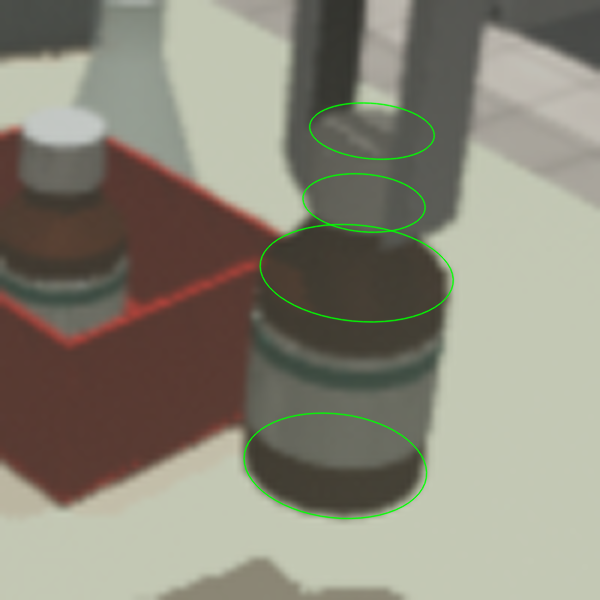

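View pics/o4.png

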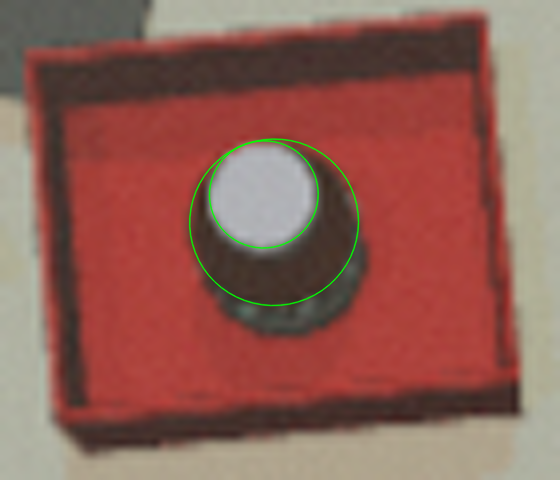

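View pics/o5.png

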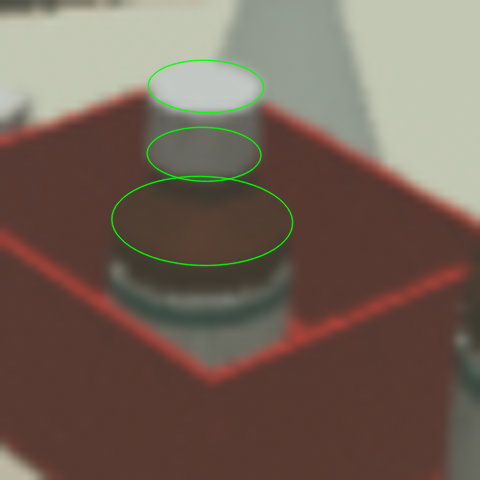

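Run:
```python
from ov import *
pose=(.4645,.0092,1.8)
overlay("top","pics/top0.png",pose,(225,335,200,270),7,"pics/o1.png")
overlay("side","pics/side0.png",pose,(215,325,180,275),6,"pics/o2.png")
```

```text
(no output)
```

View pics/o1.png

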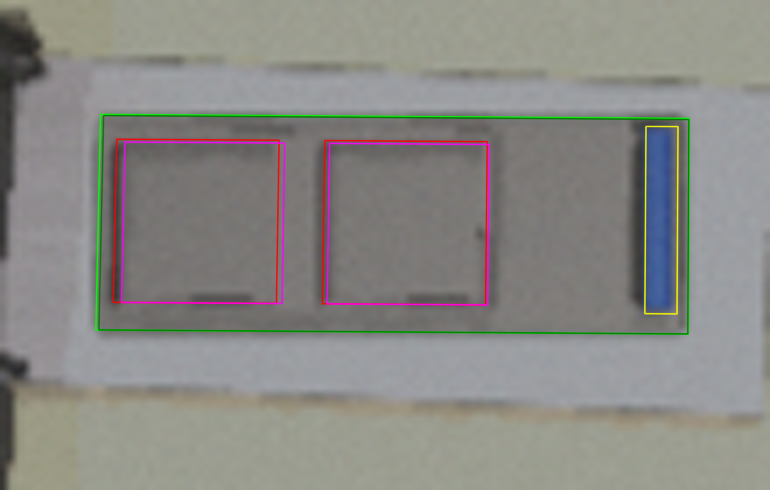

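View pics/o2.png

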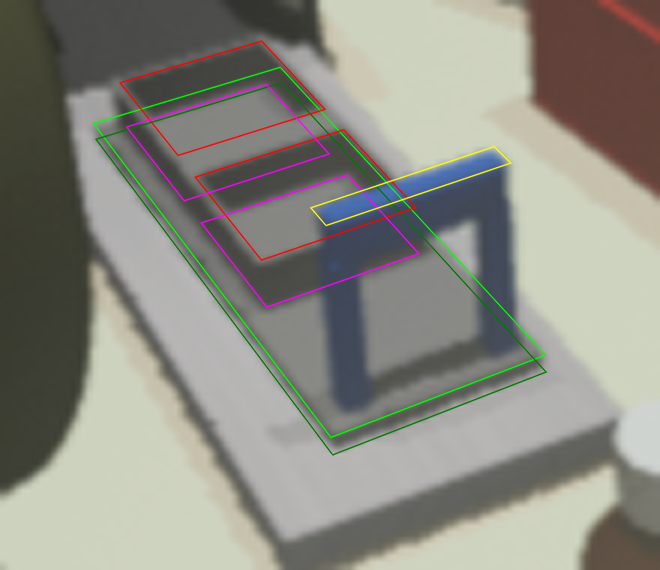

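>>> {"method": "send_rows", "body": {"increments": [{"fingers": 0.2, "tx": -0.008, "ty": 0.018, "tz": 0.015, "rx": 0, "ry": 0, "rz": 0}, {"fingers": 0.2, "tx": -0.025, "ty": 0.058, "tz": 0.03, "rx": 0, "ry": 0, "rz": 0}, {"fingers": 0.2, "tx": -0.045, "ty": 0.105, "tz": 0.03, "rx": 0, "ry": 0, "rz": 0}, {"fingers": 0.2, "tx": -0.066, "ty": 0.155, "tz": 0.03, "rx": 0, "ry": 0, "rz": 0}, {"fingers": 0.2, "tx": -0.087, "ty": 0.205, "tz": 0.03, "rx": 0, "ry": 0, "rz": 0}, {"fingers": 0.2, "tx": -0.108, "ty": 0.255, "tz": 0.03, "rx": 0, "ry": 0, "rz": 0}, {"fingers": 0.2, "tx": -0.127, "ty": 0.3, "tz": 0.015, "rx": 0, "ry": 0, "rz": 0}, {"fingers": 0.2, "tx": -0.137, "ty": 0.322, "tz": -0.015, "rx": 0, "ry": 0, "rz": 0}, {"fingers": 0.2, "tx": -0.139, "ty": 0.328, "tz": -0.045, "rx": 0, "ry": 0, "rz": 0}, {"fingers": 0.2, "tx": -0.139, "ty": 0.328, "tz": -0.065, "rx": 0, "ry": 0, "rz": 0}], "squeeze": 20}}

```text
time: 12.85
eef_pos: [0.4667, 0.0862, 0.1565]
tool_rot: [-0.023, -0.707, 0.707, 0.023]
ft_force: [0.6, -0.8, -1.2]
opening: 0.0355
```

Run:
```python
from ov import *
imaging.camera("wrist")
im=imaging.camera("side");s=env.sense();print(s["time"],s["eef_pos"],s["opening"],s["ft_force"])
cv2.imwrite("pics/s7.png",im[:,:,::-1])
overlay("side","pics/s7.png",(.4643,.010,1.8),(200,330,110,240),4.5,"pics/o7.png")
cv2.imwrite("pics/t7.png",imaging.camera("top")[150:300,140:360,::-1])
```

```text
12.95 [0.4663 0.0857 0.1559] 0.03560636635061695 [ 0.1548  0.7459 -1.6891]
```

View pics/o7.png

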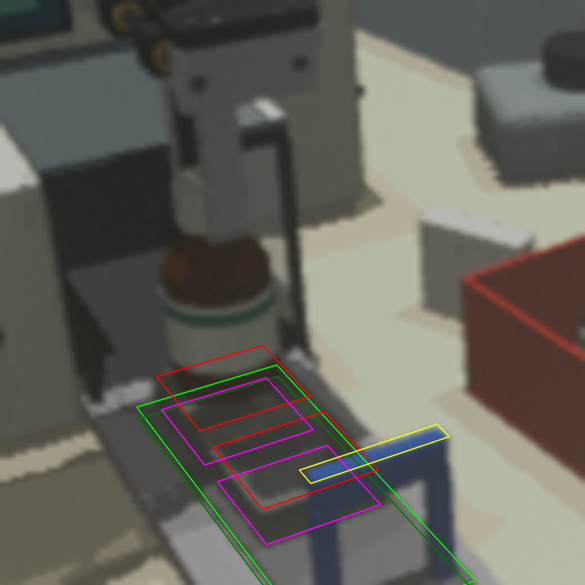

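View pics/s7.png

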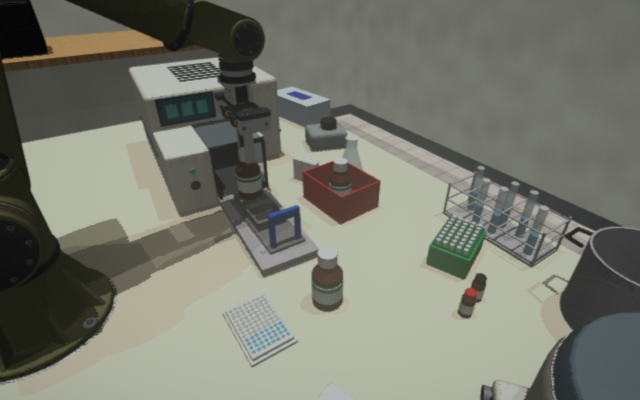

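Run:
```python
from ov import *
im=cv2.imread("pics/s7.png");x0,y0,s=205,130,7
im=cv2.resize(im[y0:y0+80,x0:x0+110],None,fx=s,fy=s,interpolation=cv2.INTER_CUBIC)
for z,r in((0,.029),(.072,.029)):
    p=np.array([((proj("side",(.4663+r*np.cos(t),.0857+r*np.sin(t),z+.0624))-[x0,y0]+.5)*s-.5) for t in np.linspace(0,6.283,60)])
    cv2.polylines(im,[np.round(p*16).astype(int)],True,(0,255,0),1,cv2.LINE_AA,4)
for i,q in enumerate(tray_pts(.4643,.010,1.8)[2:6]):
    p=np.array([((proj("side",k)-[x0,y0]+.5)*s-.5) for k in q]);cv2.polylines(im,[np.round(p*16).astype(int)],True,(0,0,255),1,cv2.LINE_AA,4)
cv2.imwrite("pics/o8.png",im)
cv2.imwrite("pics/o9.png",cv2.resize(cv2.imread("pics/t7.png"),None,fx=3.5,fy=3.5,interpolation=cv2.INTER_CUBIC))
```

```text
(no output)
```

View pics/o8.png

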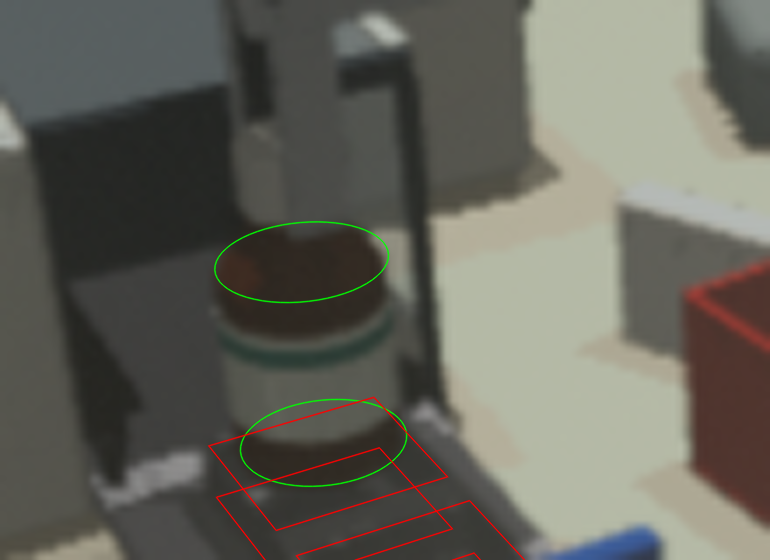

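View pics/o9.png

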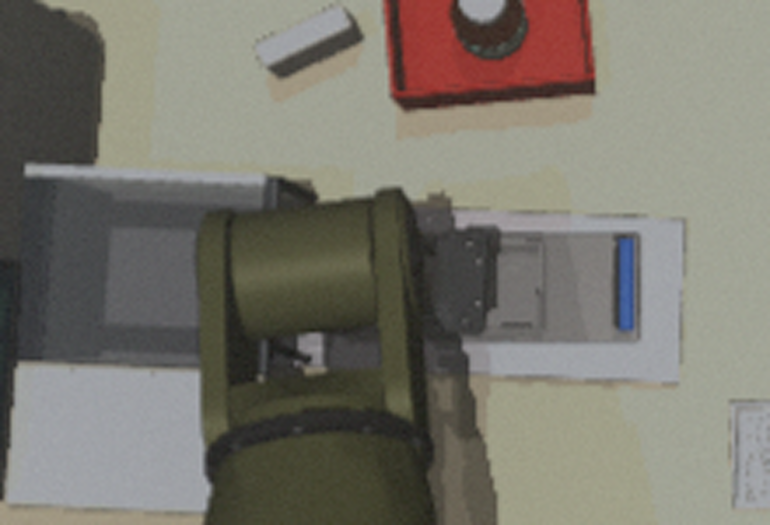

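>>> {"method": "send_rows", "body": {"increments": [{"fingers": 0.2, "tx": 0.0005, "ty": -0.001, "tz": -0.004, "rx": 0, "ry": 0, "rz": 0}, {"fingers": 0.2, "tx": 0.0005, "ty": -0.001, "tz": -0.008, "rx": 0, "ry": 0, "rz": 0}, {"fingers": 0.2, "tx": 0.0005, "ty": -0.001, "tz": -0.012, "rx": 0, "ry": 0, "rz": 0}, {"fingers": 0.2, "tx": 0.0005, "ty": -0.001, "tz": -0.016, "rx": 0, "ry": 0, "rz": 0}, {"fingers": 0.2, "tx": 0.0005, "ty": -0.001, "tz": -0.019, "rx": 0, "ry": 0, "rz": 0}, {"fingers": 0.2, "tx": 0.0005, "ty": -0.001, "tz": -0.022, "rx": 0, "ry": 0, "rz": 0}, {"fingers": 0.2, "tx": 0.0005, "ty": -0.001, "tz": -0.025, "rx": 0, "ry": 0, "rz": 0}, {"fingers": 0.2, "tx": 0.0005, "ty": -0.001, "tz": -0.028, "rx": 0, "ry": 0, "rz": 0}, {"fingers": 0.2, "tx": 0.0005, "ty": -0.001, "tz": -0.03, "rx": 0, "ry": 0, "rz": 0}, {"fingers": 0.2, "tx": 0.0005, "ty": -0.001, "tz": -0.03, "rx": 0, "ry": 0, "rz": 0}], "squeeze": 20}}

```text
time: 14.25
eef_pos: [0.4677, 0.0846, 0.1273]
tool_rot: [-0.023, -0.707, 0.707, 0.023]
ft_force: [-0.2, -0.2, -2.3]
opening: 0.0355
```

Run:
```python
from h import *
s=env.sense();print(s["time"],s["eef_pos"],s["ft_force"],s["moment"],s["opening"])
cv2.imwrite("pics/s9.png",cv2.resize(imaging.camera("side")[120:260,200:340,::-1],None,fx=4,fy=4,interpolation=cv2.INTER_CUBIC))
s=env.sense();print(s["time"],s["eef_pos"],s["ft_force"],s["moment"])
```

```text
14.25 [0.4677 0.0846 0.1273] [-0.2238 -0.2047 -2.3274] [ 0.0223 -0.0159  0.0159] 0.03554717170102508
14.3 [0.4677 0.0847 0.1274] [-0.8611 -0.0619 -2.7618] [ 0.0187 -0.0253  0.0149]
```

View pics/s9.png

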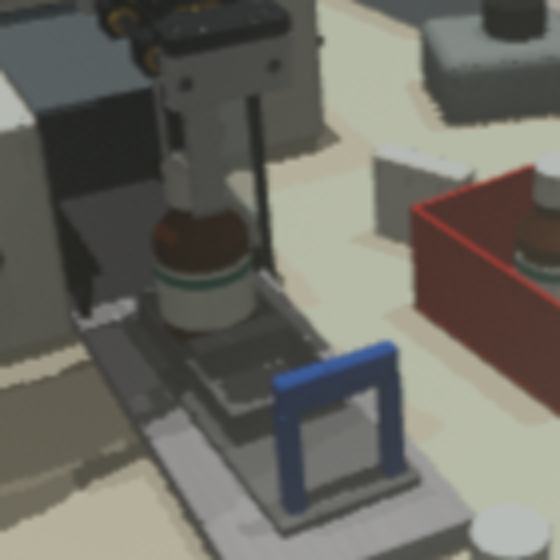

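>>> {"method": "send_rows", "body": {"increments": [{"fingers": 0.2, "tx": 0, "ty": 0, "tz": -0.001, "rx": 0, "ry": 0, "rz": 0}, {"fingers": 0.2, "tx": 0, "ty": 0, "tz": -0.002, "rx": 0, "ry": 0, "rz": 0}, {"fingers": 0.2, "tx": 0, "ty": 0, "tz": -0.002, "rx": 0, "ry": 0, "rz": 0}, {"fingers": 0.42, "tx": 0, "ty": 0, "tz": -0.002, "rx": 0, "ry": 0, "rz": 0}, {"fingers": 0.6, "tx": 0, "ty": 0, "tz": -0.002, "rx": 0, "ry": 0, "rz": 0}, {"fingers": 0.7, "tx": 0, "ty": 0, "tz": 0, "rx": 0, "ry": 0, "rz": 0}, {"fingers": 0.7, "tx": 0, "ty": 0, "tz": 0.015, "rx": 0, "ry": 0, "rz": 0}, {"fingers": 0.7, "tx": 0, "ty": 0, "tz": 0.045, "rx": 0, "ry": 0, "rz": 0}, {"fingers": 0.7, "tx": 0, "ty": -0.02, "tz": 0.07, "rx": 0, "ry": 0, "rz": 0}, {"fingers": 0.7, "tx": 0, "ty": -0.06, "tz": 0.07, "rx": 0, "ry": 0, "rz": 0}], "squeeze": 20}}

```text
time: 15.55
eef_pos: [0.4686, 0.0246, 0.2004]
tool_rot: [0.024, 0.707, -0.707, -0.021]
ft_force: [0.9, 0.1, -0.2]
opening: 0.0659
```

>>> {"method": "send_rows", "body": {"increments": [{"fingers": 0.8, "tx": -0.001, "ty": -0.05, "tz": 0, "rx": 0, "ry": 0, "rz": 0}, {"fingers": 0.8, "tx": -0.002, "ty": -0.105, "tz": 0, "rx": 0, "ry": 0, "rz": 0}, {"fingers": 0.8, "tx": -0.003, "ty": -0.16, "tz": 0, "rx": 0, "ry": 0, "rz": 0}, {"fingers": 0.8, "tx": -0.005, "ty": -0.215, "tz": -0.01, "rx": 0, "ry": 0, "rz": 0}, {"fingers": 0.8, "tx": -0.006, "ty": -0.26, "tz": -0.025, "rx": 0, "ry": 0, "rz": 0}, {"fingers": 0.8, "tx": -0.006, "ty": -0.281, "tz": -0.04, "rx": 0, "ry": 0, "rz": 0}, {"fingers": 0.8, "tx": -0.006, "ty": -0.281, "tz": -0.047, "rx": 0, "ry": 0, "rz": 0}, {"fingers": 0.8, "tx": -0.006, "ty": -0.281, "tz": -0.047, "rx": 0, "ry": 0, "rz": 0}, {"fingers": 0.8, "tx": -0.006, "ty": -0.281, "tz": -0.047, "rx": 0, "ry": 0, "rz": 0}, {"fingers": 0.8, "tx": -0.006, "ty": -0.281, "tz": -0.047, "rx": 0, "ry": 0, "rz": 0}], "squeeze": 20}}

```text
time: 16.8
eef_pos: [0.4621, -0.2558, 0.1511]
tool_rot: [-0.023, -0.707, 0.707, 0.023]
ft_force: [0.8, -0.0, -0.3]
opening: 0.0754
```

Run:
```python
from h import *
s=env.sense();im=imaging.camera("wrist");cv2.imwrite("pics/w10.png",im[:,:,::-1])
cv2.imwrite("pics/t10.png",imaging.camera("top")[:,:,::-1])
print(s["time"],s["eef_pos"],s["opening"],s["ft_force"])
im=cv2.imread("pics/t10.png")[170:290,140:360];cv2.imwrite("pics/o10.png",cv2.resize(im,None,fx=3.5,fy=3.5,interpolation=cv2.INTER_CUBIC))
```

```text
16.8 [ 0.4621 -0.2558  0.1511] 0.07539127961064818 [ 0.7969 -0.0208 -0.3472]
```

View pics/w10.png

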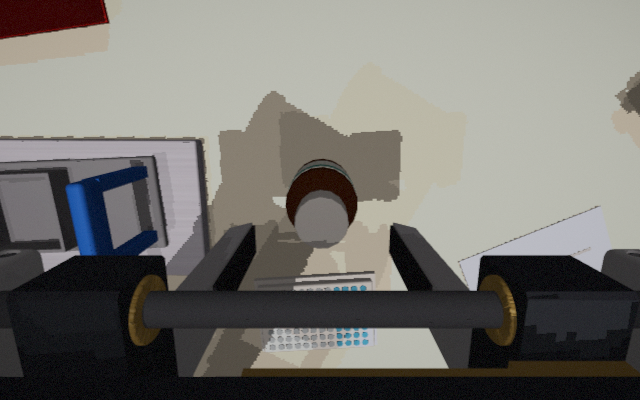

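View pics/o10.png

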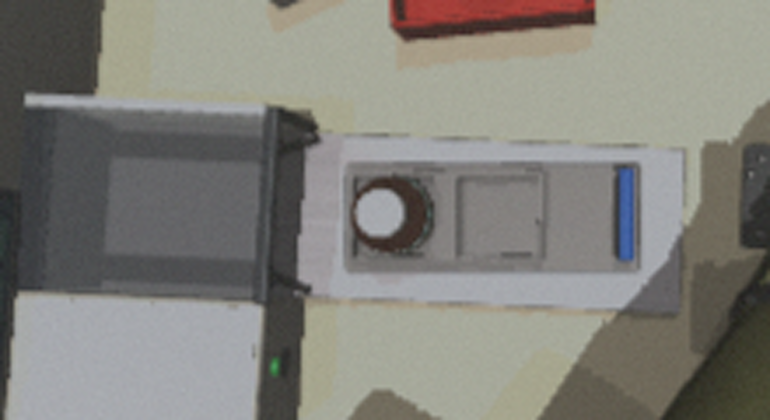

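>>> {"method": "send_rows", "body": {"increments": [{"fingers": 0.8, "tx": 0, "ty": 0, "tz": -0.02, "rx": 0, "ry": 0, "rz": 0}, {"fingers": 0.7, "tx": 0, "ty": 0, "tz": -0.045, "rx": 0, "ry": 0, "rz": 0}, {"fingers": 0.6, "tx": 0, "ty": 0, "tz": -0.057, "rx": 0, "ry": 0, "rz": 0}, {"fingers": 0.4, "tx": 0, "ty": 0, "tz": -0.057, "rx": 0, "ry": 0, "rz": 0}, {"fingers": 0.2, "tx": 0, "ty": 0, "tz": -0.057, "rx": 0, "ry": 0, "rz": 0}, {"fingers": 0.2, "tx": 0, "ty": 0, "tz": -0.057, "rx": 0, "ry": 0, "rz": 0}, {"fingers": 0.2, "tx": 0, "ty": 0, "tz": -0.057, "rx": 0, "ry": 0, "rz": 0}, {"fingers": 0.2, "tx": 0, "ty": 0, "tz": -0.057, "rx": 0, "ry": 0, "rz": 0}, {"fingers": 0.2, "tx": 0, "ty": 0, "tz": -0.057, "rx": 0, "ry": 0, "rz": 0}, {"fingers": 0.2, "tx": 0, "ty": 0, "tz": -0.057, "rx": 0, "ry": 0, "rz": 0}], "squeeze": 20}}

```text
time: 18.15
eef_pos: [0.4622, -0.2565, 0.0943]
tool_rot: [-0.024, -0.706, 0.707, 0.023]
ft_force: [0.0, 1.1, 6.1]
opening: 0.0353
```

>>> {"method": "send_rows", "body": {"increments": [{"fingers": 0.2, "tx": 0, "ty": 0, "tz": 0.01, "rx": 0, "ry": 0, "rz": 0}, {"fingers": 0.2, "tx": 0, "ty": 0, "tz": 0.025, "rx": 0, "ry": 0, "rz": 0}, {"fingers": 0.2, "tx": 0, "ty": 0, "tz": 0.05, "rx": 0, "ry": 0, "rz": 0}, {"fingers": 0.2, "tx": 0, "ty": 0, "tz": 0.08, "rx": 0, "ry": 0, "rz": 0}, {"fingers": 0.2, "tx": 0, "ty": 0, "tz": 0.11, "rx": 0, "ry": 0, "rz": 0}, {"fingers": 0.2, "tx": 0, "ty": 0, "tz": 0.14, "rx": 0, "ry": 0, "rz": 0}, {"fingers": 0.2, "tx": 0, "ty": 0, "tz": 0.155, "rx": 0, "ry": 0, "rz": 0}, {"fingers": 0.2, "tx": 0, "ty": 0, "tz": 0.16, "rx": 0, "ry": 0, "rz": 0}, {"fingers": 0.2, "tx": 0, "ty": 0, "tz": 0.16, "rx": 0, "ry": 0, "rz": 0}, {"fingers": 0.2, "tx": 0, "ty": 0, "tz": 0.16, "rx": 0, "ry": 0, "rz": 0}], "squeeze": 20}}

```text
time: 19.4
eef_pos: [0.4615, -0.2562, 0.2524]
tool_rot: [0.023, 0.707, -0.706, -0.024]
ft_force: [0.7, 0.3, -1.9]
opening: 0.0354
```

Run:
```python
from h import *
f=[]
for i in range(6):
  im=imaging.camera("wrist" if i<5 else "side");s=env.sense();f.append(s["ft_force"][2])
cv2.imwrite("pics/s11.png",im[:,:,::-1])
print(s["time"],s["eef_pos"],s["opening"],np.round(f,2),np.mean(f),s["joint_torque"])
```

```text
19.7 [ 0.4617 -0.2563  0.2532] 0.03544411228212763 [-1.81 -2.19 -3.03 -2.01 -2.22 -2.18] -2.2426794474696217 [ -0.0005 -50.4572 -37.2245   0.0499  -0.0555  -0.0001]
```

View pics/s11.png

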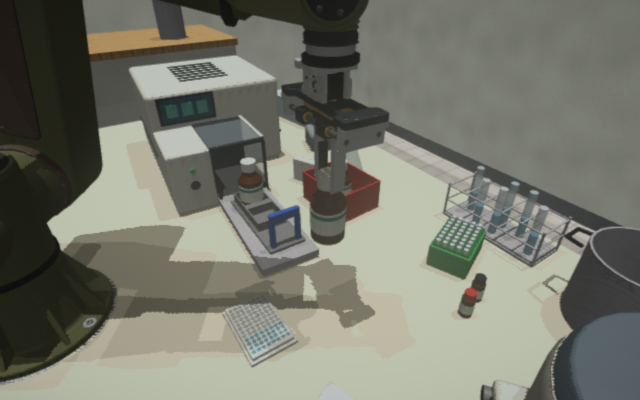

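>>> {"method": "send_rows", "body": {"increments": [{"fingers": 0.2, "tx": 0, "ty": 0.02, "tz": 0, "rx": 0, "ry": 0, "rz": 0}, {"fingers": 0.2, "tx": 0.001, "ty": 0.06, "tz": 0, "rx": 0, "ry": 0, "rz": 0}, {"fingers": 0.2, "tx": 0.002, "ty": 0.11, "tz": 0, "rx": 0, "ry": 0, "rz": 0}, {"fingers": 0.2, "tx": 0.003, "ty": 0.16, "tz": 0, "rx": 0, "ry": 0, "rz": 0}, {"fingers": 0.2, "tx": 0.0035, "ty": 0.21, "tz": 0, "rx": 0, "ry": 0, "rz": 0}, {"fingers": 0.2, "tx": 0.0035, "ty": 0.245, "tz": -0.005, "rx": 0, "ry": 0, "rz": 0}, {"fingers": 0.2, "tx": 0.0035, "ty": 0.259, "tz": -0.03, "rx": 0, "ry": 0, "rz": 0}, {"fingers": 0.2, "tx": 0.0035, "ty": 0.259, "tz": -0.06, "rx": 0, "ry": 0, "rz": 0}, {"fingers": 0.2, "tx": 0.0035, "ty": 0.259, "tz": -0.085, "rx": 0, "ry": 0, "rz": 0}, {"fingers": 0.2, "tx": 0.0035, "ty": 0.259, "tz": -0.095, "rx": 0, "ry": 0, "rz": 0}], "squeeze": 20}}

```text
time: 20.95
eef_pos: [0.4645, 0.0034, 0.1575]
tool_rot: [0.022, 0.707, -0.707, -0.023]
ft_force: [-0.0, 0.0, -1.5]
opening: 0.0356
```

>>> {"method": "send_rows", "body": {"increments": [{"fingers": 0.2, "tx": 0, "ty": 0, "tz": -0.003, "rx": 0, "ry": 0, "rz": 0}, {"fingers": 0.2, "tx": 0, "ty": 0, "tz": -0.007, "rx": 0, "ry": 0, "rz": 0}, {"fingers": 0.2, "tx": 0, "ty": 0, "tz": -0.011, "rx": 0, "ry": 0, "rz": 0}, {"fingers": 0.2, "tx": 0, "ty": 0, "tz": -0.014, "rx": 0, "ry": 0, "rz": 0}, {"fingers": 0.2, "tx": 0, "ty": 0, "tz": -0.017, "rx": 0, "ry": 0, "rz": 0}, {"fingers": 0.2, "tx": 0, "ty": 0, "tz": -0.02, "rx": 0, "ry": 0, "rz": 0}, {"fingers": 0.2, "tx": 0, "ty": 0, "tz": -0.023, "rx": 0, "ry": 0, "rz": 0}, {"fingers": 0.2, "tx": 0, "ty": 0, "tz": -0.026, "rx": 0, "ry": 0, "rz": 0}, {"fingers": 0.2, "tx": 0, "ty": 0, "tz": -0.029, "rx": 0, "ry": 0, "rz": 0}, {"fingers": 0.2, "tx": 0, "ty": 0, "tz": -0.029, "rx": 0, "ry": 0, "rz": 0}], "squeeze": 20}}

```text
time: 22.2
eef_pos: [0.4651, 0.0027, 0.1292]
tool_rot: [0.023, 0.707, -0.707, -0.023]
ft_force: [0.7, -1.1, -2.1]
opening: 0.0358
```

Run:
```python
from h import *
s=env.sense();print(s["time"],s["eef_pos"],s["ft_force"],s["moment"],s["opening"])
cv2.imwrite("pics/s12.png",cv2.resize(imaging.camera("side")[120:260,200:340,::-1],None,fx=4,fy=4,interpolation=cv2.INTER_CUBIC))
s=env.sense();print(s["time"],s["eef_pos"],s["ft_force"],s["moment"])
```

```text
22.2 [0.4651 0.0027 0.1292] [ 0.6747 -1.1097 -2.0865] [-0.0245  0.0334  0.0353] 0.03583267999105341
22.25 [0.4652 0.0026 0.1294] [ 0.6094 -0.0239 -2.1129] [ 0.0619  0.0334 -0.0258]
```

View pics/s12.png

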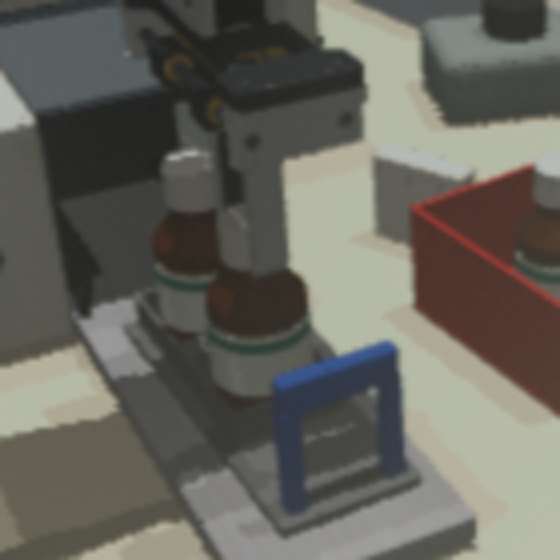

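>>> {"method": "send_rows", "body": {"increments": [{"fingers": 0.2, "tx": 0, "ty": 0, "tz": -0.002, "rx": 0, "ry": 0, "rz": 0}, {"fingers": 0.2, "tx": 0, "ty": 0, "tz": -0.003, "rx": 0, "ry": 0, "rz": 0}, {"fingers": 0.2, "tx": 0, "ty": 0, "tz": -0.003, "rx": 0, "ry": 0, "rz": 0}, {"fingers": 0.42, "tx": 0, "ty": 0, "tz": -0.003, "rx": 0, "ry": 0, "rz": 0}, {"fingers": 0.55, "tx": 0, "ty": 0, "tz": -0.003, "rx": 0, "ry": 0, "rz": 0}, {"fingers": 0.6, "tx": 0, "ty": 0, "tz": 0, "rx": 0, "ry": 0, "rz": 0}, {"fingers": 0.6, "tx": 0, "ty": 0, "tz": 0.015, "rx": 0, "ry": 0, "rz": 0}, {"fingers": 0.6, "tx": 0, "ty": 0, "tz": 0.04, "rx": 0, "ry": 0, "rz": 0}, {"fingers": 0.6, "tx": 0, "ty": 0, "tz": 0.07, "rx": 0, "ry": 0, "rz": 0}, {"fingers": 0.6, "tx": -0.001, "ty": -0.04, "tz": 0.07, "rx": 0, "ry": 0, "rz": 0}], "squeeze": 20}}

```text
time: 23.5
eef_pos: [0.4653, -0.0368, 0.2027]
tool_rot: [-0.024, -0.707, 0.707, 0.02]
ft_force: [1.2, -0.4, -0.4]
opening: 0.0565
```

>>> {"method": "send_rows", "body": {"increments": [{"fingers": 0.5, "tx": -0.001, "ty": -0.035, "tz": 0, "rx": 0, "ry": 0, "rz": 1}, {"fingers": 0.5, "tx": -0.002, "ty": -0.06, "tz": -0.02, "rx": 0, "ry": 0, "rz": 2}, {"fingers": 0.5, "tx": -0.002, "ty": -0.06, "tz": -0.04, "rx": 0, "ry": 0, "rz": 2}, {"fingers": 0.5, "tx": -0.002, "ty": -0.06, "tz": -0.055, "rx": 0, "ry": 0, "rz": 2}, {"fingers": 0.5, "tx": -0.002, "ty": -0.06, "tz": -0.065, "rx": 0, "ry": 0, "rz": 2}, {"fingers": 0.5, "tx": -0.002, "ty": -0.06, "tz": -0.065, "rx": 0, "ry": 0, "rz": 2}, {"fingers": 0.5, "tx": -0.002, "ty": -0.06, "tz": -0.065, "rx": 0, "ry": 0, "rz": 2}, {"fingers": 0.5, "tx": -0.002, "ty": -0.06, "tz": -0.065, "rx": 0, "ry": 0, "rz": 2}, {"fingers": 0.5, "tx": -0.002, "ty": -0.06, "tz": -0.065, "rx": 0, "ry": 0, "rz": 2}, {"fingers": 0.5, "tx": -0.002, "ty": -0.06, "tz": -0.065, "rx": 0, "ry": 0, "rz": 2}], "squeeze": 20}}

```text
time: 24.75
eef_pos: [0.4623, -0.0973, 0.1346]
tool_rot: [-0.011, -0.707, 0.707, 0.011]
ft_force: [0.1, -0.1, 0.6]
opening: 0.047
```

Run:
```python
from h import *
imaging.camera("wrist")
s=env.sense();print(s["time"],s["eef_pos"],s["tool_rot"],s["ft_force"],s["opening"])
cv2.imwrite("pics/w13.png",imaging.camera("wrist")[:,:,::-1])
cv2.imwrite("pics/t13.png",imaging.camera("top")[:,:,::-1])
im=cv2.imread("pics/t13.png")[160:280,140:360];cv2.imwrite("pics/o13.png",cv2.resize(im,None,fx=3.5,fy=3.5,interpolation=cv2.INTER_CUBIC))
im=imaging.camera("side");cv2.imwrite("pics/s13.png",cv2.resize(im[100:280,200:360,::-1],None,fx=3.3,fy=3.3,interpolation=cv2.INTER_CUBIC))
```

```text
24.8 [ 0.4623 -0.0974  0.1345] [-0.0109 -0.707   0.707   0.0108] [0.4364 0.677  0.0259] 0.04668259136587947
```

View pics/w13.png

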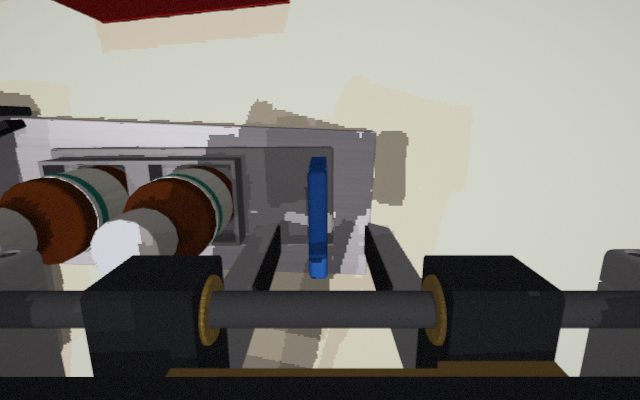

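View pics/o13.png

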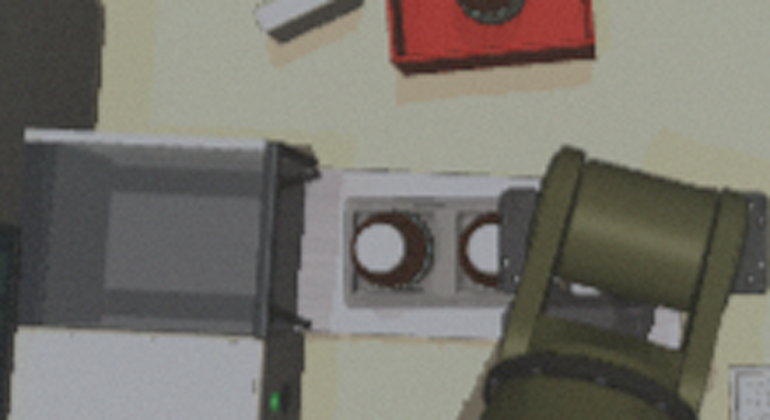

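View pics/s13.png

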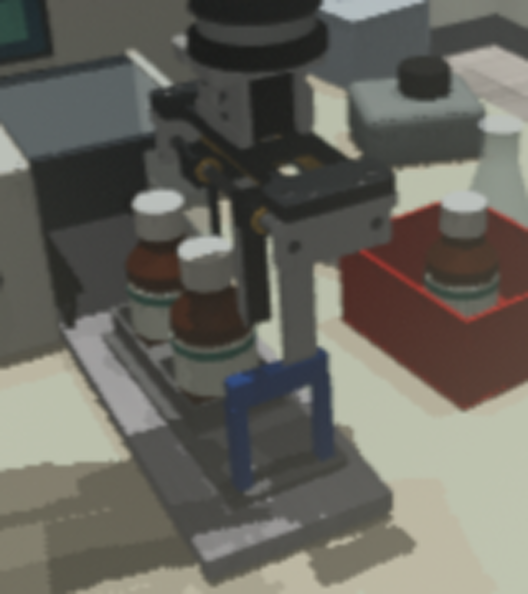

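Run:
```python
from h import *
im=cv2.GaussianBlur(cv2.cvtColor(cv2.imread("pics/top0.png"),cv2.COLOR_BGR2LAB).astype(float),(0,0),1)
b=im[:,:,2] # yellow-blue
def edge(cols,r0,r1,sgn):
    P=[]
    for c in cols:
        g=sgn*np.gradient(b[r0:r1,c]);k=int(np.argmax(g))
        if 0<k<len(g)-1:
            d=.5*(g[k-1]-g[k+1])/(g[k-1]-2*g[k]+g[k+1]); P.append(px("top",c,r0+k+d,.024)[:2])
    P=np.array(P);y=P[:,1];
    m=np.ones(len(y),bool)
    for _ in range(4):
        f=np.polyfit(y[m],P[m,0],1);r=P[:,0]-np.polyval(f,y);m=abs(r)<max(2*np.std(r[m]),.0005)
    print(f,np.degrees(np.arctan(f[0])),m.sum(),np.std(r[m]));return f
t=edge(range(236,332),198,220,-1); l=edge(range(236,330),245,268,1)
P=[]
for r in range(216,255):
    g=np.gradient(b[r,325:345]);k=int(np.argmax(g));P.append(px("top",325+k,r,.024)[:2])
P=np.array(P);f=np.polyfit(P[:,0],P[:,1],1);print("end",f,np.degrees(np.arctan(-f[0])),np.std(P[:,1]-np.polyval(f,P[:,0])))
c=(t+l)/2;print("mid at y=-.14,.2:",np.polyval(c,[-.14,.2]))
```

```text
[0.0697 0.5249] 3.988025128193529 88 0.0003107828326928017
[0.0692 0.3938] 3.956788462265926 91 0.00019608839639294578
end [-0.0656 -0.1114] 3.75461583923184 0.0007371528547564826
mid at y=-.14,.2: [0.4496 0.4733]
```

>>> {"method": "send_rows", "body": {"increments": [{"fingers": 0.5, "tx": 0, "ty": 0, "tz": -0.02, "rx": 0, "ry": 0, "rz": 0}, {"fingers": 0.5, "tx": 0, "ty": 0, "tz": -0.04, "rx": 0, "ry": 0, "rz": 0}, {"fingers": 0.4, "tx": 0, "ty": 0, "tz": -0.046, "rx": 0, "ry": 0, "rz": 0}, {"fingers": 0.25, "tx": 0, "ty": 0, "tz": -0.046, "rx": 0, "ry": 0, "rz": 0}, {"fingers": 0.1, "tx": 0, "ty": 0, "tz": -0.046, "rx": 0, "ry": 0, "rz": 0}, {"fingers": 0, "tx": 0, "ty": 0, "tz": -0.046, "rx": 0, "ry": 0, "rz": 0}, {"fingers": 0, "tx": 0, "ty": 0, "tz": -0.046, "rx": 0, "ry": 0, "rz": 0}, {"fingers": 0, "tx": 0, "ty": 0, "tz": -0.046, "rx": 0, "ry": 0, "rz": 0}, {"fingers": 0, "tx": 0, "ty": 0, "tz": -0.046, "rx": 0, "ry": 0, "rz": 0}, {"fingers": 0, "tx": 0, "ty": 0, "tz": -0.046, "rx": 0, "ry": 0, "rz": 0}], "squeeze": 20}}

```text
time: 26.2
eef_pos: [0.4626, -0.097, 0.0891]
tool_rot: [0.011, 0.707, -0.707, -0.01]
ft_force: [-0.9, 5.0, 5.5]
opening: 0.0118
```

Run:
```python
from h import *
s=env.sense();print(s["time"],s["eef_pos"],s["tool_rot"],s["ft_force"],s["moment"],s["opening"],R.from_quat(s["tool_rot"]).as_matrix()[:,2])
cv2.imwrite("pics/w14.png",imaging.camera("wrist")[:,:,::-1])
```

```text
26.2 [ 0.4626 -0.097   0.0891] [ 0.0111  0.7072 -0.7069 -0.0104] [-0.8689  5.0363  5.4835] [1.0123 0.0839 0.1337] 0.011810263372290538 [-0.0304 -0.9995 -0.0005]
```

View pics/w14.png

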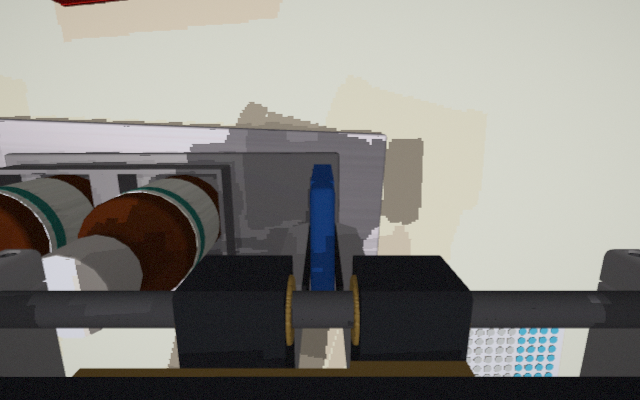

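Run:
```python
from h import *
s=env.sense()
A,B=wpx(s,20,119,.024),wpx(s,380,135,.024);C,D=wpx(s,20,153.5,.032),wpx(s,338,153.5,.032)
print(A,B,np.degrees(np.arctan2((A-B)[0],(A-B)[1])));print(C,D,np.degrees(np.arctan2((C-D)[0],(C-D)[1])))
print("shelf end corner",wpx(s,385,135,.024))
```

```text
[0.5341 0.1152 0.024 ] [ 0.5152 -0.1391  0.024 ] 4.252596890839923
[0.5105 0.1138 0.032 ] [ 0.5037 -0.1086  0.032 ] 1.7503141486291793
shelf end corner [ 0.5151 -0.1427  0.024 ]
```

>>> {"method": "send_rows", "body": {"increments": [{"fingers": 0, "tx": -0.002, "ty": 0, "tz": 0, "rx": 0, "ry": 0, "rz": -0.5}, {"fingers": 0, "tx": -0.004, "ty": 0, "tz": 0, "rx": 0, "ry": 0, "rz": -1.1}, {"fingers": 0, "tx": -0.007, "ty": 0, "tz": 0, "rx": 0, "ry": 0, "rz": -1.7}, {"fingers": 0, "tx": -0.009, "ty": 0, "tz": 0, "rx": 0, "ry": 0, "rz": -2.3}, {"fingers": 0, "tx": -0.009, "ty": 0.005, "tz": 0, "rx": 0, "ry": 0, "rz": -2.3}, {"fingers": 0, "tx": -0.008, "ty": 0.015, "tz": 0, "rx": 0, "ry": 0, "rz": -2.3}, {"fingers": 0, "tx": -0.007, "ty": 0.026, "tz": 0, "rx": 0, "ry": 0, "rz": -2.3}, {"fingers": 0, "tx": -0.006, "ty": 0.037, "tz": 0, "rx": 0, "ry": 0, "rz": -2.3}, {"fingers": 0, "tx": -0.0055, "ty": 0.045, "tz": 0, "rx": 0, "ry": 0, "rz": -2.3}, {"fingers": 0, "tx": -0.0055, "ty": 0.045, "tz": 0, "rx": 0, "ry": 0, "rz": -2.3}], "squeeze": 20}}

```text
time: 27.5
eef_pos: [0.457, -0.0526, 0.0891]
tool_rot: [-0.025, -0.706, 0.707, 0.025]
ft_force: [-0.7, -1.6, 9.4]
opening: 0.0118
```

Run:
```python
from h import *
imaging.camera("wrist")
s=env.sense();print(s["time"],s["eef_pos"],s["ft_force"],s["moment"],s["opening"],R.from_quat(s["tool_rot"]).as_matrix()[:,2])
cv2.imwrite("pics/w15.png",imaging.camera("wrist")[:,:,::-1])
cv2.imwrite("pics/t15.png",cv2.resize(imaging.camera("top")[170:290,140:360,::-1],None,fx=3.5,fy=3.5,interpolation=cv2.INTER_CUBIC))
```

```text
27.55 [ 0.457  -0.0526  0.0891] [ 1.0408 -0.6053  9.7147] [ 0.074  -0.0873  0.0428] 0.011764455912642288 [-0.071  -0.9975  0.0006]
```

View pics/w15.png

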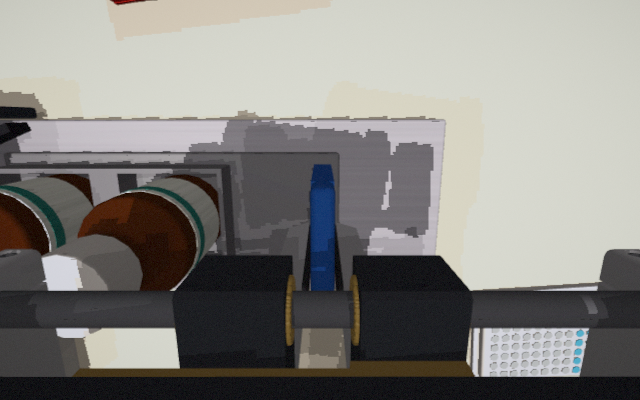

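View pics/t15.png

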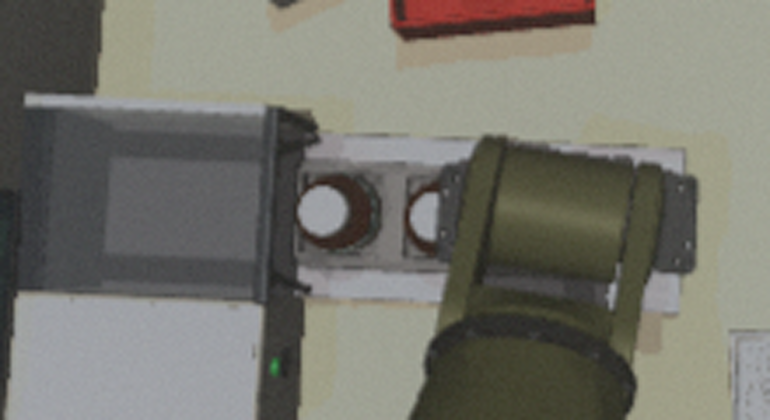

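Run:
```python
from h import *
s=env.sense()
A,B=wpx(s,60,120.5,.024),wpx(s,440,120.5,.024);C,D=wpx(s,20,153.5,.032),wpx(s,338,153.5,.032)
d=(A-B)[:2]/np.linalg.norm((A-B)[:2]);n=np.array([d[1],-d[0]])
print(np.degrees(np.arctan2(*d)), np.degrees(np.arctan2((C-D)[0],(C-D)[1])));print("gap C,D",n@(A-C)[:2],n@(A-D)[:2], "tray tail to shelf end",(C-A)[:2]@d)
print("tail->end",d@(D-wpx(s,445,121,.024))[:2])
```

```text
4.0883686715504775 4.091239009968981
gap C,D 0.022441667682413936 0.022452800484977782 tray tail to shelf end 0.025856913843908955
tail->end 0.07583433903224378
```

>>> {"method": "send_rows", "body": {"increments": [{"fingers": 0, "tx": 0.0003, "ty": 0.004, "tz": 0.001, "rx": 0, "ry": 0, "rz": 0}, {"fingers": 0, "tx": 0.0009, "ty": 0.012, "tz": 0.001, "rx": 0, "ry": 0, "rz": 0}, {"fingers": 0, "tx": 0.0016, "ty": 0.023, "tz": 0.001, "rx": 0, "ry": 0, "rz": 0}, {"fingers": 0, "tx": 0.0024, "ty": 0.034, "tz": 0.001, "rx": 0, "ry": 0, "rz": 0}, {"fingers": 0, "tx": 0.0032, "ty": 0.045, "tz": 0.001, "rx": 0, "ry": 0, "rz": 0}, {"fingers": 0, "tx": 0.0039, "ty": 0.056, "tz": 0.001, "rx": 0, "ry": 0, "rz": 0}, {"fingers": 0, "tx": 0.0047, "ty": 0.067, "tz": 0.001, "rx": 0, "ry": 0, "rz": 0}, {"fingers": 0, "tx": 0.0054, "ty": 0.077, "tz": 0.001, "rx": 0, "ry": 0, "rz": 0}, {"fingers": 0, "tx": 0.006, "ty": 0.085, "tz": 0.001, "rx": 0, "ry": 0, "rz": 0}, {"fingers": 0, "tx": 0.0063, "ty": 0.09, "tz": 0.001, "rx": 0, "ry": 0, "rz": 0}], "squeeze": 20}}

```text
time: 28.9
eef_pos: [0.463, 0.0381, 0.0894]
tool_rot: [-0.025, -0.707, 0.707, 0.025]
ft_force: [-0.6, -3.2, -1.5]
opening: 0.0119
```

Run:
```python
from h import *
s=env.sense();print(s["time"],s["eef_pos"],s["ft_force"],s["moment"],s["opening"])
cv2.imwrite("pics/w16.png",imaging.camera("wrist")[:,:,::-1])
s=env.sense();print(s["time"],s["eef_pos"],s["ft_force"],s["moment"],s["opening"])
```

```text
28.9 [0.463  0.0381 0.0894] [-0.5859 -3.1776 -1.525 ] [-0.6038  0.0416 -0.0187] 0.011931037060092844
28.95 [0.4631 0.0385 0.0894] [ 0.3112  1.7207 -3.8387] [ 0.2902 -0.1388 -0.014 ] 0.01199381101223662
```

View pics/w16.png

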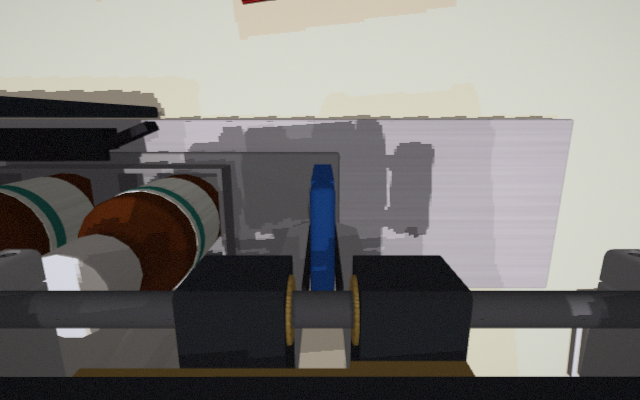

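>>> {"method": "send_rows", "body": {"increments": [{"fingers": 0, "tx": 0.0003, "ty": 0.004, "tz": -0.0004, "rx": 0, "ry": 0, "rz": 0}, {"fingers": 0, "tx": 0.0007, "ty": 0.01, "tz": -0.0004, "rx": 0, "ry": 0, "rz": 0}, {"fingers": 0, "tx": 0.0012, "ty": 0.017, "tz": -0.0004, "rx": 0, "ry": 0, "rz": 0}, {"fingers": 0, "tx": 0.0017, "ty": 0.024, "tz": -0.0004, "rx": 0, "ry": 0, "rz": 0}, {"fingers": 0, "tx": 0.0022, "ty": 0.031, "tz": -0.0004, "rx": 0, "ry": 0, "rz": 0}, {"fingers": 0, "tx": 0.0027, "ty": 0.038, "tz": -0.0004, "rx": 0, "ry": 0, "rz": 0}, {"fingers": 0, "tx": 0.0031, "ty": 0.044, "tz": -0.0004, "rx": 0, "ry": 0, "rz": 0}, {"fingers": 0, "tx": 0.0034, "ty": 0.048, "tz": -0.0004, "rx": 0, "ry": 0, "rz": 0}, {"fingers": 0, "tx": 0.0036, "ty": 0.051, "tz": -0.0004, "rx": 0, "ry": 0, "rz": 0}, {"fingers": 0, "tx": 0.0036, "ty": 0.052, "tz": -0.0004, "rx": 0, "ry": 0, "rz": 0}], "squeeze": 20}}

```text
time: 30.2
eef_pos: [0.4667, 0.0899, 0.0891]
tool_rot: [-0.025, -0.707, 0.707, 0.025]
ft_force: [-0.1, -5.6, 1.5]
opening: 0.0119
```

Run:
```python
from h import *
for i in range(2):
  s=env.sense();print(s["time"],s["eef_pos"],s["ft_force"],s["moment"],s["opening"])
  im=imaging.camera("wrist" if i else "side");cv2.imwrite("pics/x17_%d.png"%i,im[:,:,::-1])
```

```text
30.2 [0.4667 0.0899 0.0891] [-0.1278 -5.6413  1.4599] [-0.9758 -0.004  -0.0149] 0.011854509682276821
30.25 [0.4667 0.0899 0.0891] [-0.6333 -2.7333  1.2733] [-0.5565  0.0155 -0.0523] 0.011830173754522106
```

View pics/x17_0.png

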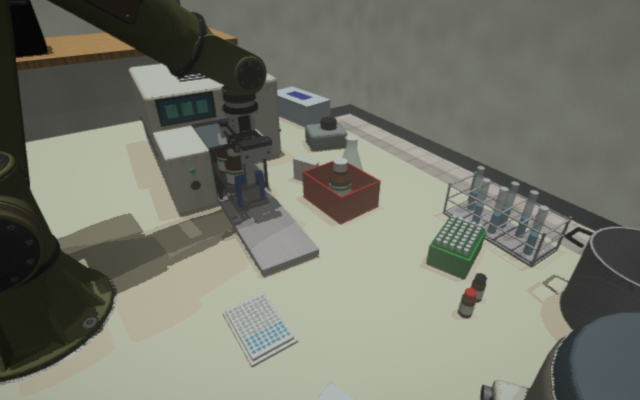

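View pics/x17_1.png

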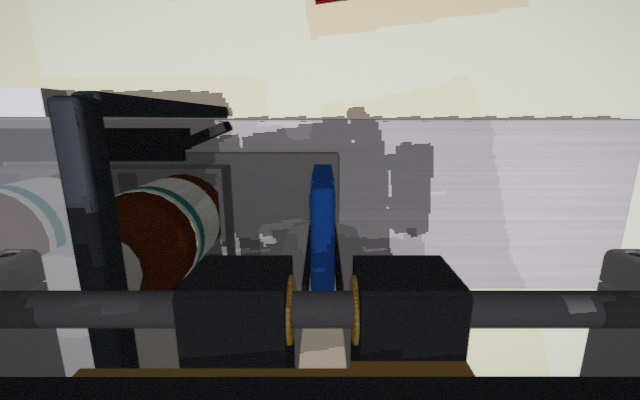

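>>> {"method": "send_rows", "body": {"increments": [{"fingers": 0, "tx": 0.0001, "ty": 0.001, "tz": 0, "rx": 0, "ry": 0, "rz": 0}, {"fingers": 0, "tx": 0.0001, "ty": 0.002, "tz": 0, "rx": 0, "ry": 0, "rz": 0}, {"fingers": 0, "tx": 0.0002, "ty": 0.003, "tz": 0, "rx": 0, "ry": 0, "rz": 0}, {"fingers": 0, "tx": 0.0003, "ty": 0.004, "tz": 0, "rx": 0, "ry": 0, "rz": 0}, {"fingers": 0, "tx": 0.0004, "ty": 0.005, "tz": 0, "rx": 0, "ry": 0, "rz": 0}, {"fingers": 0, "tx": 0.0004, "ty": 0.006, "tz": 0, "rx": 0, "ry": 0, "rz": 0}, {"fingers": 0, "tx": 0.0005, "ty": 0.007, "tz": 0, "rx": 0, "ry": 0, "rz": 0}, {"fingers": 0, "tx": 0.0005, "ty": 0.0075, "tz": 0, "rx": 0, "ry": 0, "rz": 0}, {"fingers": 0, "tx": 0.0006, "ty": 0.008, "tz": 0, "rx": 0, "ry": 0, "rz": 0}, {"fingers": 0, "tx": 0.0006, "ty": 0.008, "tz": 0, "rx": 0, "ry": 0, "rz": 0}], "squeeze": 20}}

```text
time: 31.55
eef_pos: [0.4673, 0.0976, 0.0891]
tool_rot: [-0.025, -0.707, 0.707, 0.025]
ft_force: [-0.6, -5.2, 1.9]
opening: 0.0121
```

Run:
```python
from h import *
s=env.sense();print(s["time"],s["eef_pos"],s["ft_force"],s["moment"],s["opening"])
```

```text
31.55 [0.4673 0.0976 0.0891] [-0.6241 -5.1567  1.9479] [-0.928   0.0111 -0.0195] 0.012091416858317711
```

Not yet clearly against the stop; continue slowly.

>>> {"method": "send_rows", "body": {"increments": [{"fingers": 0, "tx": 0, "ty": 0.0005, "tz": 0, "rx": 0, "ry": 0, "rz": 0}, {"fingers": 0, "tx": 0.0001, "ty": 0.001, "tz": 0, "rx": 0, "ry": 0, "rz": 0}, {"fingers": 0, "tx": 0.0001, "ty": 0.0015, "tz": 0, "rx": 0, "ry": 0, "rz": 0}, {"fingers": 0, "tx": 0.0001, "ty": 0.002, "tz": 0, "rx": 0, "ry": 0, "rz": 0}, {"fingers": 0, "tx": 0.0002, "ty": 0.0025, "tz": 0, "rx": 0, "ry": 0, "rz": 0}, {"fingers": 0, "tx": 0.0002, "ty": 0.003, "tz": 0, "rx": 0, "ry": 0, "rz": 0}, {"fingers": 0, "tx": 0.0002, "ty": 0.0035, "tz": 0, "rx": 0, "ry": 0, "rz": 0}, {"fingers": 0, "tx": 0.0002, "ty": 0.0035, "tz": 0, "rx": 0, "ry": 0, "rz": 0}, {"fingers": 0, "tx": 0.0002, "ty": 0.0035, "tz": 0, "rx": 0, "ry": 0, "rz": 0}, {"fingers": 0, "tx": 0.0002, "ty": 0.0035, "tz": 0, "rx": 0, "ry": 0, "rz": 0}], "squeeze": 20}}

```text
time: 32.8
eef_pos: [0.4676, 0.0982, 0.0894]
tool_rot: [-0.025, -0.705, 0.709, 0.025]
ft_force: [-2.0, -32.9, 8.2]
opening: 0.0118
```

Run:
```python
from h import *
s=env.sense();print(s["time"],s["eef_pos"],s["ft_force"],s["moment"],s["opening"])
```

```text
32.8 [0.4676 0.0982 0.0894] [ -1.9564 -32.9091   8.2386] [-5.9032  0.3766  0.0104] 0.011820719994110345
```

>>> {"method": "send_rows", "body": {"increments": [{"fingers": 0, "tx": 0, "ty": -0.0015, "tz": 0, "rx": 0, "ry": 0, "rz": 0}, {"fingers": 0, "tx": 0, "ty": -0.0025, "tz": 0, "rx": 0, "ry": 0, "rz": 0}, {"fingers": 0, "tx": 0, "ty": -0.0025, "tz": 0, "rx": 0, "ry": 0, "rz": 0}, {"fingers": 0.2, "tx": 0, "ty": -0.0025, "tz": 0, "rx": 0, "ry": 0, "rz": 0}, {"fingers": 0.35, "tx": 0, "ty": -0.0025, "tz": 0, "rx": 0, "ry": 0, "rz": 0}, {"fingers": 0.45, "tx": 0, "ty": -0.0025, "tz": 0, "rx": 0, "ry": 0, "rz": 0}, {"fingers": 0.45, "tx": 0, "ty": -0.0025, "tz": 0.015, "rx": 0, "ry": 0, "rz": 0}, {"fingers": 0.45, "tx": 0, "ty": -0.0025, "tz": 0.045, "rx": 0, "ry": 0, "rz": 0}, {"fingers": 0.45, "tx": 0, "ty": -0.0025, "tz": 0.085, "rx": 0, "ry": 0, "rz": 0}, {"fingers": 0.45, "tx": 0, "ty": -0.02, "tz": 0.12, "rx": 0, "ry": 0, "rz": 0}], "squeeze": 20}}

```text
time: 34.05
eef_pos: [0.4674, 0.0815, 0.2116]
tool_rot: [0.025, 0.707, -0.707, -0.024]
ft_force: [0.5, -0.1, -0.2]
opening: 0.0423
```

>>> {"method": "send_rows", "body": {"increments": [{"fingers": 0.45, "tx": 0, "ty": -0.03, "tz": 0.02, "rx": 0, "ry": 0, "rz": 0}, {"fingers": 0.45, "tx": 0, "ty": -0.07, "tz": 0.03, "rx": 0, "ry": 0, "rz": 0}, {"fingers": 0.45, "tx": 0, "ty": -0.12, "tz": 0.03, "rx": 0, "ry": 0, "rz": 0}, {"fingers": 0.45, "tx": 0, "ty": -0.17, "tz": 0.03, "rx": 0, "ry": 0, "rz": 0}, {"fingers": 0.45, "tx": 0, "ty": -0.22, "tz": 0.03, "rx": 0, "ry": 0, "rz": 0}, {"fingers": 0.45, "tx": 0, "ty": -0.26, "tz": 0.03, "rx": 0, "ry": 0, "rz": 0}, {"fingers": 0.45, "tx": 0, "ty": -0.28, "tz": 0.03, "rx": 0, "ry": 0, "rz": 0}, {"fingers": 0.45, "tx": 0, "ty": -0.28, "tz": 0.03, "rx": 0, "ry": 0, "rz": 0}, {"fingers": 0.45, "tx": 0, "ty": -0.28, "tz": 0.03, "rx": 0, "ry": 0, "rz": 0}, {"fingers": 0.45, "tx": 0, "ty": -0.28, "tz": 0.03, "rx": 0, "ry": 0, "rz": 0}], "squeeze": 20}}

```text
time: 35.3
eef_pos: [0.4676, -0.1978, 0.2393]
tool_rot: [0.025, 0.707, -0.707, -0.024]
ft_force: [0.5, -0.2, 0.0]
opening: 0.0423
```

Run:
```python
from ov import *
s=env.sense();print(s["time"],s["eef_pos"],s["ft_force"],s["opening"])
cv2.imwrite("pics/t20.png",imaging.camera("top")[:,:,::-1]);cv2.imwrite("pics/s20.png",imaging.camera("side")[:,:,::-1])
a=3.98;h=(.4737,.2033)
overlay("top","pics/t20.png",(*h,a),(140,340,180,280),4,"pics/o20.png")
# bar pixel (blue) centroid
im=cv2.imread("pics/t20.png").astype(int);m=(im[:,:,0]-im[:,:,2]>50);m[:190]=0;m[270:]=0;m[:,:200]=0;m[:,340:]=0
v,u=np.nonzero(m);print("bar",px("top",u.mean(),v.mean(),.116),m.sum(),u.min(),u.max(),v.min(),v.max())
```

```text
35.3 [ 0.4676 -0.1978  0.2393] [ 0.5282 -0.178   0.0045] 0.042341671721873
bar [0.4672 0.0967 0.116 ] 100 243 247 218 243
```

View pics/o20.png

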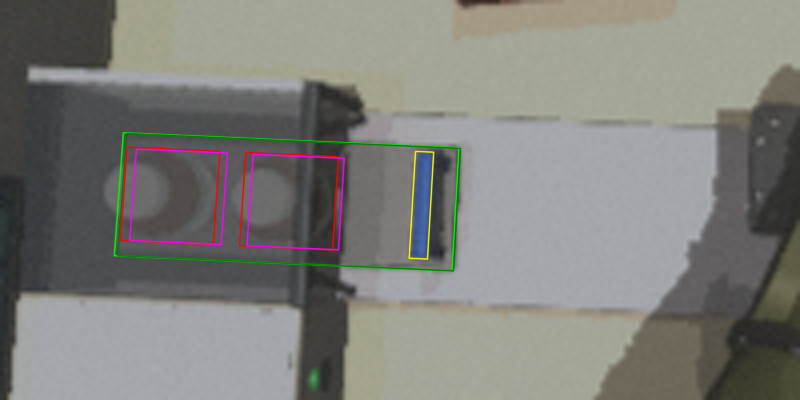

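View pics/s20.png

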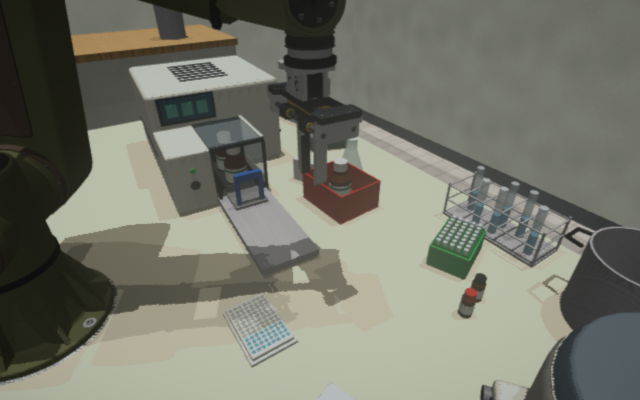

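View pics/t20.png

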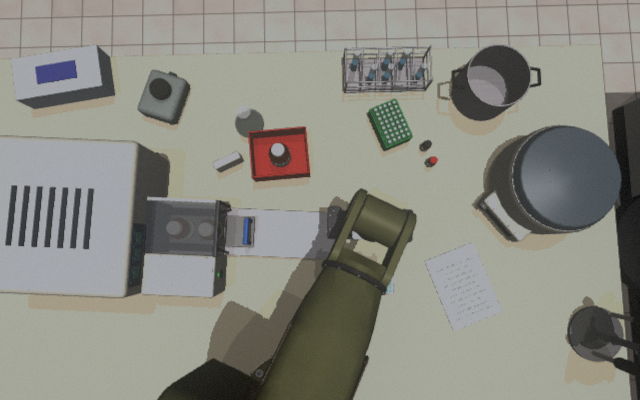

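Run:
```python
from h import *
for f in("top0","t20"):
    im=cv2.imread(f"pics/{f}.png").astype(float);w=np.clip(im[:,:,0]-im[:,:,2]-15,0,None);w[:190]=0;w[270:]=0;w[:,:232]=0;w[:,335:]=0
    v,u=np.mgrid[:400,:640];print(px("top",(w*u).sum()/w.sum(),(w*v).sum()/w.sum(),.114))
```

```text
[ 0.4614 -0.0956  0.114 ]
[0.4662 0.0967 0.114 ]
```

>>> {"method": "send_rows", "body": {"increments": [{"fingers": 0.3, "tx": 0, "ty": 0.03, "tz": 0, "rx": 0, "ry": 0, "rz": 0}, {"fingers": 0.1, "tx": 0, "ty": 0.08, "tz": 0, "rx": 0, "ry": 0, "rz": 0}, {"fingers": 0, "tx": 0, "ty": 0.135, "tz": 0, "rx": 0, "ry": 0, "rz": 0}, {"fingers": 0, "tx": 0, "ty": 0.19, "tz": 0, "rx": 0, "ry": 0, "rz": 0}, {"fingers": 0, "tx": 0, "ty": 0.225, "tz": -0.01, "rx": 0, "ry": 0, "rz": 0}, {"fingers": 0, "tx": 0, "ty": 0.24, "tz": -0.04, "rx": 0, "ry": 0, "rz": 0}, {"fingers": 0, "tx": 0, "ty": 0.24, "tz": -0.08, "rx": 0, "ry": 0, "rz": 0}, {"fingers": 0, "tx": 0, "ty": 0.24, "tz": -0.12, "rx": 0, "ry": 0, "rz": 0}, {"fingers": 0, "tx": 0, "ty": 0.24, "tz": -0.145, "rx": 0, "ry": 0, "rz": 0}, {"fingers": 0, "tx": 0, "ty": 0.24, "tz": -0.145, "rx": 0, "ry": 0, "rz": 0}], "squeeze": 20}}

```text
time: 36.65
eef_pos: [0.4665, 0.0414, 0.093]
tool_rot: [-0.024, -0.707, 0.707, 0.026]
ft_force: [-1.0, 0.9, 1.3]
opening: 0.0004
```

Run:
```python
from h import *
s=env.sense();print(s["time"],s["eef_pos"],s["ft_force"],s["opening"])
cv2.imwrite("pics/w21.png",imaging.camera("wrist")[:,:,::-1])
```

```text
36.65 [0.4665 0.0414 0.093 ] [-1.0036  0.8535  1.2682] 0.0003502230316267604
```

View pics/w21.png

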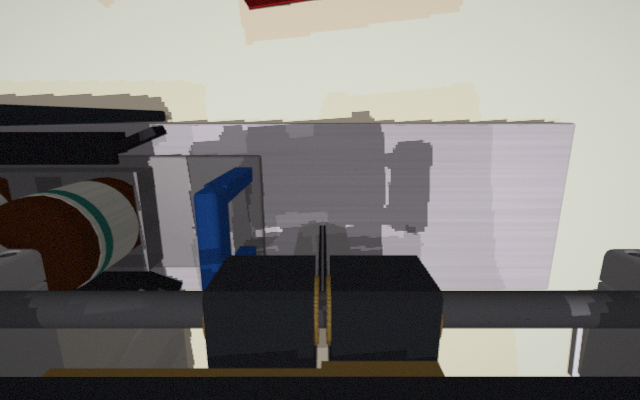

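>>> {"method": "send_rows", "body": {"increments": [{"fingers": 0, "tx": 0.0005, "ty": 0.015, "tz": 0, "rx": 0, "ry": 0, "rz": 0}, {"fingers": 0, "tx": 0.001, "ty": 0.028, "tz": 0, "rx": 0, "ry": 0, "rz": 0}, {"fingers": 0, "tx": 0.001, "ty": 0.032, "tz": 0, "rx": 0, "ry": 0, "rz": 0}, {"fingers": 0, "tx": 0.001, "ty": 0.034, "tz": 0, "rx": 0, "ry": 0, "rz": 0}, {"fingers": 0, "tx": 0.001, "ty": 0.035, "tz": 0, "rx": 0, "ry": 0, "rz": 0}, {"fingers": 0, "tx": 0.001, "ty": 0.036, "tz": 0, "rx": 0, "ry": 0, "rz": 0}, {"fingers": 0, "tx": 0.001, "ty": 0.037, "tz": 0, "rx": 0, "ry": 0, "rz": 0}, {"fingers": 0, "tx": 0.001, "ty": 0.038, "tz": 0, "rx": 0, "ry": 0, "rz": 0}, {"fingers": 0, "tx": 0.001, "ty": 0.038, "tz": 0, "rx": 0, "ry": 0, "rz": 0}, {"fingers": 0, "tx": 0.001, "ty": 0.038, "tz": 0, "rx": 0, "ry": 0, "rz": 0}], "squeeze": 20}}

```text
time: 37.95
eef_pos: [0.4685, 0.0791, 0.0941]
tool_rot: [-0.025, -0.707, 0.707, 0.025]
ft_force: [0.3, -0.5, 0.6]
opening: 0.0007
```

Run:
```python
from h import *
for i in range(2):
  s=env.sense();print(s["time"],s["eef_pos"],s["ft_force"],s["opening"])
  cv2.imwrite("pics/w22.png",imaging.camera("wrist")[:,:,::-1])
```

```text
37.95 [0.4685 0.0791 0.0941] [ 0.3079 -0.4803  0.5829] 0.0007229344747100746
38.0 [0.4684 0.0791 0.094 ] [-0.3315  0.1479 -0.0189] 0.00017437265010024062
```

View pics/w22.png

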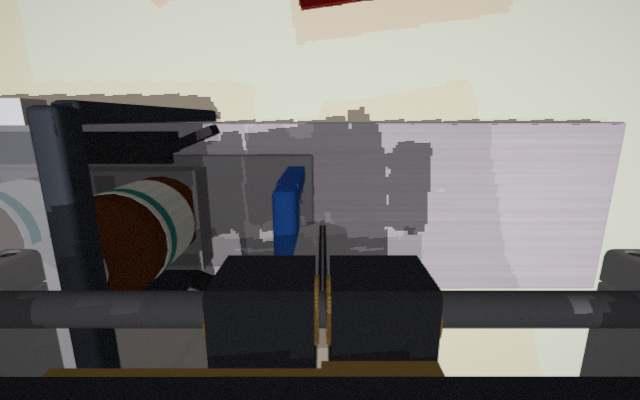

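>>> {"method": "send_rows", "body": {"increments": [{"fingers": 0, "tx": 0, "ty": 0.001, "tz": 0, "rx": 0, "ry": 0, "rz": 0}, {"fingers": 0, "tx": 0, "ty": 0.002, "tz": 0, "rx": 0, "ry": 0, "rz": 0}, {"fingers": 0, "tx": 0, "ty": 0.003, "tz": 0, "rx": 0, "ry": 0, "rz": 0}, {"fingers": 0, "tx": 0, "ty": 0.0035, "tz": 0, "rx": 0, "ry": 0, "rz": 0}, {"fingers": 0, "tx": 0, "ty": 0.004, "tz": 0, "rx": 0, "ry": 0, "rz": 0}, {"fingers": 0, "tx": 0, "ty": 0.0045, "tz": 0, "rx": 0, "ry": 0, "rz": 0}, {"fingers": 0, "tx": 0, "ty": 0.005, "tz": 0, "rx": 0, "ry": 0, "rz": 0}, {"fingers": 0, "tx": 0, "ty": 0.0055, "tz": 0, "rx": 0, "ry": 0, "rz": 0}, {"fingers": 0, "tx": 0, "ty": 0.006, "tz": 0, "rx": 0, "ry": 0, "rz": 0}, {"fingers": 0, "tx": 0, "ty": 0.006, "tz": 0, "rx": 0, "ry": 0, "rz": 0}], "squeeze": 20}}

```text
time: 39.3
eef_pos: [0.4688, 0.0799, 0.0949]
tool_rot: [-0.025, -0.703, 0.71, 0.025]
ft_force: [-4.9, -48.5, 15.0]
opening: 0.0007
```

>>> {"method": "send_rows", "body": {"increments": [{"fingers": 0, "tx": 0, "ty": -0.004, "tz": 0, "rx": 0, "ry": 0, "rz": 0}, {"fingers": 0, "tx": 0, "ty": -0.01, "tz": 0, "rx": 0, "ry": 0, "rz": 0}, {"fingers": 0, "tx": 0, "ty": -0.03, "tz": 0, "rx": 0, "ry": 0, "rz": 0}, {"fingers": 0, "tx": 0, "ty": -0.06, "tz": 0.02, "rx": 0, "ry": 0, "rz": 0}, {"fingers": 0, "tx": 0, "ty": -0.1, "tz": 0.06, "rx": 0, "ry": 0, "rz": 0}, {"fingers": 0, "tx": 0, "ty": -0.15, "tz": 0.1, "rx": 0, "ry": 0, "rz": 0}, {"fingers": 0, "tx": 0, "ty": -0.2, "tz": 0.14, "rx": 0, "ry": 0, "rz": 0}, {"fingers": 0, "tx": 0, "ty": -0.24, "tz": 0.15, "rx": 0, "ry": 0, "rz": 0}, {"fingers": 0, "tx": 0, "ty": -0.26, "tz": 0.15, "rx": 0, "ry": 0, "rz": 0}, {"fingers": 0, "tx": 0, "ty": -0.26, "tz": 0.15, "rx": 0, "ry": 0, "rz": 0}], "squeeze": 20}}

```text
time: 40.55
eef_pos: [0.4682, -0.1751, 0.2431]
tool_rot: [0.025, 0.707, -0.706, -0.026]
ft_force: [-0.5, -0.1, -0.4]
opening: 0.0007
```

Run:
```python
from h import *
s=env.sense();print(s["time"],s["eef_pos"],s["ft_force"],s["dq"])
cv2.imwrite("pics/t23.png",imaging.camera("top")[:,:,::-1]);cv2.imwrite("pics/s23.png",imaging.camera("side")[:,:,::-1])
for f in("t20","t23"):
    im=cv2.imread(f"pics/{f}.png").astype(float);w=np.clip(im[:,:,0]-im[:,:,2]-15,0,None);w[:190]=0;w[270:]=0;w[:,:232]=0;w[:,335:]=0
    v,u=np.mgrid[:400,:640];print(px("top",(w*u).sum()/w.sum(),(w*v).sum()/w.sum(),.114))
im=cv2.imread("pics/s23.png")[90:290,180:380];cv2.imwrite("pics/o23.png",cv2.resize(im,None,fx=3,fy=3,interpolation=cv2.INTER_CUBIC))
```

```text
40.55 [ 0.4682 -0.1751  0.2431] [-0.4533 -0.1084 -0.4435] [ 0.0403 -0.0104  0.0158  0.0031  0.0048  0.0207]
[0.4662 0.0967 0.114 ]
[0.4664 0.0967 0.114 ]
```

View pics/o23.png

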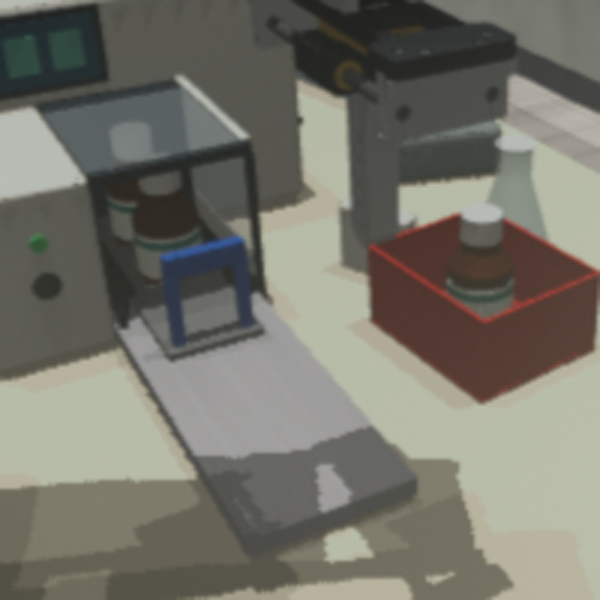

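View pics/t23.png

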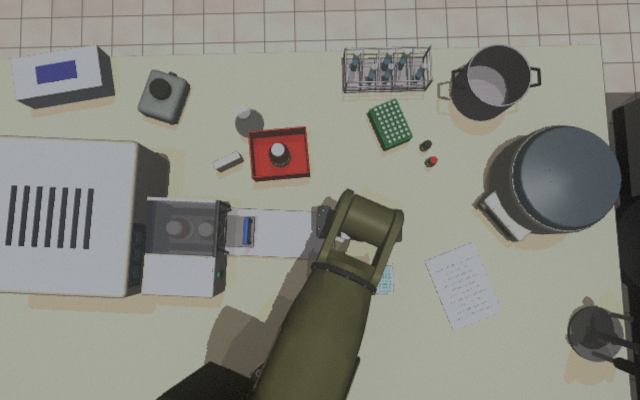

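Two bottles stand upright in the bay. The handle sits just outside the opening and did not move under the nudge. The empty bottle stands in the bin, and the bystanders look undisturbed. I am handing the job in.

```bash
python3 -c "
from workcell import env,job_done
print(env.sense()['time']);print(job_done())"
```

```text
40.65
the job is handed in; nothing more can be done
None
```

The job is handed in at 40.65 s. The empty bottle is in the bin, and the tray with the two full bottles is against the back stop with the gripper clear.

- **Weighing:** the lifted bottles read about −0.4 N, −2.0 N and −2.2 N at the wrist. The first is the empty one and stands upright in the red bin. The two full ones went into the far and near pockets without touching the rims.
- **Loading:** I squared the tray to the shelf (about 2.3° and 9 mm) and slid it in by the handle until it stopped hard at the expected position (33 N). Then I let go.
- **Nudge check:** I nudged the handle once more from behind with closed fingers. It resisted at once (48 N), and the top camera showed the handle unmoved afterwards.
- **Last pictures:** the two bottles stand upright in the bay, and the bystanders appear where they were.
- **Disagreement:** the top camera put the handle about 1 mm short of my estimate of home. That is within its 2 mm calibration, and the hard stop points to the tray being fully home. The slide also came out about 3 mm shorter in the top camera than in the arm's readings.

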